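# Dry-fit the staves of a chopping board in a gluing jig

### The job

Dry-fit the chopping board in the grey gluing jig: loosen the black wing knob, draw the jaw back, lay every stave that is on the table flat on the bed side by side between fence and jaw, roughly centred on the aluminium track, and close the jaw so that no gaps are left. While the knob is still loose, lay the aluminium ruler flat on the bed and flush along the staves' right-hand ends (the wide side of the bed) so that all the ends are in line and square to the fence; then lock the knob to hold the jaw, and leave the ruler lying flush there as the check that nothing crept. Don't disturb the tumbler, the coffee cup, the note pad or the pen.

Things in the scene. Friction and masses are not known exactly. Their poses are not given: they have to be found in the camera images.
- jig: gluing jig, fixed: grey bed 12 mm thick, x = -175 to 175, y = -145 (wide right-hand side) to +100 mm. Origin: table surface, on the line of the aluminium track, which runs along the jig's x; +x points away from the robot to the fence (turned up to 0.2 rad), +y left. Pale wooden fence: face (looking to -x) at x = 135 mm, 140 mm wide, 30 thick, top 14 mm above the bed
- fence_mid (a point): point on the bed's top surface (12 mm above the table) at the middle of the fence's face; axes as the jig's
- jaw_face (a point): point on the bed's surface at the middle of the jaw's face, which looks to +x at the fence; axes as the jig's. The jaw is a pale wooden bar 130 mm wide (y), 50 mm thick (x, behind this point), its top 14 mm above the bed; the knob's axis is 28 mm behind the face
- jaw (a joint): clear distance between the faces of jaw and fence, m, 0 to 0.240 (fully drawn back). It starts too narrow for the staves. With the knob loose it slides along the track with about 1 N and stays where it is left; it can be drawn and pushed by the knob
- knob_grip (a point): middle of the wing of the jaw's black clamp knob, on its vertical axis, 59 mm above the table; the wing is a bar 44 mm long (this point's x axis), 11 mm thick (y), 24 mm high (47 to 71 mm above the table, so fingers can pinch it across its thickness above the staves' tops, which are at 42 mm); below it a round boss 28 mm across
- clamp_knob (a joint): angle of the clamp knob, rad: 0 fully loose, 1.4 the stop; grows clockwise from above. Starts locked. From about 0.5 it presses on the track; below 0.35 the jaw is free, above 0.95 locked. Stays where it is left; takes 0.06 to 0.1 N m. At 0 the wing points 0.6 rad counter-clockwise of the jig's x axis, at 1.2 it points 0.6 rad clockwise of it
- stave_a: wooden stave of a chopping board, dark brown wood: a plain square bar 160 mm long (its x axis), 30 by 30 mm in section (any side may be up), about 0.12 kg; its origin is its centre (15 mm above what it lies on). May be absent (None): two to four of the four staves are there
- stave_b: wooden stave of a chopping board, reddish-brown wood: a plain square bar 160 mm long (its x axis), 30 by 30 mm in section (any side may be up), about 0.12 kg; its origin is its centre (15 mm above what it lies on). May be absent (None): two to four of the four staves are there
- stave_c: wooden stave of a chopping board, dark brown wood: a plain square bar 160 mm long (its x axis), 30 by 30 mm in section (any side may be up), about 0.12 kg; its origin is its centre (15 mm above what it lies on). May be absent (None): two to four of the four staves are there
- stave_d: wooden stave of a chopping board, reddish-brown wood: a plain square bar 160 mm long (its x axis), 30 by 30 mm in section (any side may be up), about 0.12 kg; its origin is its centre (15 mm above what it lies on). May be absent (None): two to four of the four staves are there
- ruler: aluminium ruler, a blade 200 mm long (x), 52 mm wide (y), 5 mm thick, with straight long edges; nearer its -y edge stands a blue finger rail to hold it by, 190 mm long, 10 mm wide, its middle line at y = -14 mm, its top 24 mm above the ruler's underside; the graduated +y edge (26 mm from the origin) is the one to lay against things; 0.14 kg. Origin: centre of its underside
- tumbler: glass tumbler, 64 mm across, 84 mm high; leave it alone. Origin: centre of its underside
- mug: small white coffee cup, 63 mm by 88 mm over its handle, 50 mm high; leave it alone. Origin: underside
- notes: green note pad, 74 by 74 by 12 mm; leave it alone. Origin: underside
- pen: black ball pen, 142 mm long, lying; leave it alone. Origin: underside
Things that resemble listed ones, but are neither listed nor needed, are in the scene too. Leave any orange or red look-alike of the stave_a alone.

How it is judged:
By the outcome, as a careful person would: the job done as asked, in the order asked, and still so for the second after the job is handed in, with the robot touching nothing.
Of stave_a, stave_b, stave_c, stave_d only 2 to 4 are there at a start; the rules pass over those that are not, and their reading is None.
At some moment in a run one of ruler, stave_a, stave_b, stave_c, stave_d may be knocked a few centimetres aside while the robot is not near it.
Once in a run the grip may slacken for a moment while it holds something.
It also fails if it takes over 210 s, if anything falls off the work surface, if the arm or the gripper's body presses on something with over 40 N, if the wrist force passes 120 N, or if a joint passes its speed limit or range.

### The arm

A 6-joint arm with a two-finger parallel gripper is mounted at the origin on a cart in front of the work surface, level with it; the furniture and walls round the work are solid. World frame = base frame: x ahead of the robot, y to its left, z up, the work surface at z = 0. Lengths are in mm, angles in rad, forces in N, time in s.
With the tool pointing down it reaches from about 275 to 1000 mm from the base axis. Payload 8.4 kg.
Tool frame: the origin (TCP) lies midway between the tips of the shut fingers; the grasp point (between the pads) lies 19 mm behind it; z points along the fingers, y is the line along which they close (so a half turn about z gives the same grasp; the last joint's range is limited). The gripper opens to 85 mm and grips with 20 to 120 N. Pads are 22 mm wide; open, the fingers measure 114 mm over their backs; the gripper's body (76 mm by 85 mm) begins 54 mm behind the grasp point. The pads swing forward as they close: fully open they stand 13 mm farther back than shut.
Start: joints at [1.243, 0.353, 1.633, -0, 1.155, -0.002], TCP at [200.04, 592.125, 231.281] pointing down, gripper open.
Joint ranges: [-2.63, 2.63], [-0.92, 2.1], [0.06, 2.66], [-1.3, 4.44], [0, 2.69], [-3.02, 3.02]. Speed limits (rad/s): [2.22, 2.22, 2.79, 3.14, 3.14, 3.14].

### API

Orientations are given as [roll, pitch, yaw] about the fixed x, y, z axes, in that order (R = Rz(yaw) Ry(pitch) Rx(roll)).
In Python, from rig import monitor, imaging, r gives the robot as it stands.
- The arm moves only by the tool drive_tool, never from a script. Its argument "plan" is a list of rows, each an object of numbers: "x", "y", "z": the shift along the tool's x, y, z in units of 50 mm (1.0 is 50 mm); "ax", "ay", "az": the turn, a rotation vector about the tool's x, y, z in units of 6 degrees (1.0 is 6 degrees); "hand": the finger opening in mm, from 0 to 85.4. In form: [{"x": .., "y": .., "z": .., "ax": .., "ay": .., "az": .., "hand": ..}, ...]. A call has 1 to 8 rows; each row is the pose to reach, as a shift and turn from the pose commanded when the call began, along the tool's axes at that moment; what a row does not reach only later rows make up. A row lasts 1/10 s, in which the tool goes at most 50 mm and 8.59 degrees, less where a joint would pass 70% of its speed; a pose out of reach is approached as far as the arm can. A call with a gripper value outside its range is refused whole. The fingers move at their own pace and stop on an object; "grip_force" is the grip in N (left out, the last holds). Time passes only in rows, so rows that repeat a pose let the fingers close. It gives the time, the measured TCP pose, the force, the opening and the grip force at its end, in the units of the state.
- monitor.sense(): the state, without advancing time (a new reading comes with each control period).
- imaging.grab_frame(name): name is "scene" or "top" or "wrist"; returns the picture (480x640x3 uint8, red, green, blue); there is no depth.
- imaging.camera_info(name): a dict with "mtx" (3x3 intrinsics, pixels), "dist" ([k1, k2, p1, p2, k3] as OpenCV has them; the pictures are not rectified), "R" (3x3) and "t" (3): a world point X has camera coordinates R X + t. Camera axes: x right, y down, z forward; pixel columns grow to the right and rows downward; lengths in mm; the calibration is good to about 2 mm. A picture is of the moment at which its call begins: read the wrist's pose just before it. camera_info takes no time and is no camera call; for the wrist camera it gives the pose at the moment of the call.
- r.sign_off(): hands the job in; it is judged then, once.
The state is a dict: "clock": time; "qpos": joint angles; "qvel": joint speeds; "joint_efforts": joint torques, N m; "eef_pos": TCP position; "tcp_rot": TCP orientation; "contact_force": force on the tool from outside, world axes, zero at the start; "wrist_torque": the same for the moment, N m; "opening": opening from 0.0 (shut) to 1.0 (fully open); "grasp_force": force on a finger pad.
Only numpy, scipy, OpenCV 4.12 (cv2) and the standard library are available. Lean on these libraries where they do the work, as an engineer would, in place of code of your own. Each camera call takes 0.05 s, during which the arm holds its last target. There are 200 camera calls.

## Working session

There is one attempt and no reset: what is moved stays moved. The work goes in short steps, Python scripts to look and compute and a tool call to move; the robot and the scene stay as the last step left them, time stands still between calls to the robot, and variables do not carry over. Pictures are saved under pics/ and viewed, at most 14 in all, crops included, and the job is handed in when it is done.

Besides the shell and the picture viewer there is one more tool, called by a JSON object that holds its "method" and its "body", one argument or row to a line. drive_tool: Moves the arm, as the interface text tells. Its arguments: {"type":"object","properties":{"plan":{"type":"array","items":{"type":"object","properties":{"x":{"type":"number"},"y":{"type":"number"},"z":{"type":"number"},"ax":{"type":"number"},"ay":{"type":"number"},"az":{"type":"number"},"hand":{"type":"number"}}}},"grip_force":{"type":"number"}},"required":["plan"]}

```bash
ls; mkdir -p pics
python3 - <<'E'
from rig import monitor, imaging, r
import cv2,numpy as np
print(monitor.sense())
for n in("top","scene"):
    f=imaging.grab_frame(n); cv2.imwrite(f"pics/{n}0.png",f[:,:,::-1])
    print(n,imaging.camera_info(n))
E
```

```text
pics
{'clock': 0.0, 'qpos': array([ 1.24259033e+00,  3.53643015e-01,  1.63415263e+00, -4.34137336e-06,
        1.15517421e+00, -2.38005179e-03]), 'qvel': array([ 0.00217826, -0.00025506, -0.0005554 ,  0.00148847, -0.00228208,
        0.00102589]), 'joint_efforts': array([ 1.96560732e-04, -6.05256701e+01, -3.42079389e+01,  6.06044205e-05,
        8.94427387e-03, -4.36610918e-06]), 'eef_pos': array([199.89249251, 591.66768326, 230.55696456]), 'tcp_rot': array([-3.14021545e+00,  6.91536128e-07,  2.81576846e+00]), 'contact_force': array([-0.64035   ,  0.29138634,  0.09396754]), 'wrist_torque': array([-0.01186627, -0.02075485,  0.02747599]), 'grasp_force': 0.0, 'opening': 0.999827991901479}
top {'mtx': array([[587.95920763,   0.        , 314.87185698],
       [  0.        , 587.95920763, 230.72423528],
       [  0.        ,   0.        ,   1.        ]]), 'dist': array([0.03484243, 0.        , 0.        , 0.        , 0.        ]), 'R': array([[-1.37266391e-03, -9.99992760e-01,  3.54904659e-03],
       [-9.86357784e-01,  7.69720982e-04, -1.64613879e-01],
       [ 1.64609956e-01, -3.72658927e-03, -9.86351699e-01]]), 't': array([  -8.8514256 ,  605.81508401, 1656.36790236])}
scene {'mtx': array([[539.42660005,   0.        , 313.81259013],
       [  0.        , 539.42660005, 250.02612006],
       [  0.        ,   0.        ,   1.        ]]), 'dist': array([-0.11163476,  0.        ,  0.        ,  0.        ,  0.        ]), 'R': array([[-0.56266325,  0.82662667, -0.00992021],
       [ 0.71615317,  0.48140222, -0.50534793],
       [-0.41295847, -0.2914451 , -0.86285865]]), 't': array([ 326.77629742, -395.87458424, 1876.70028587])}
```

View pics/top0.png

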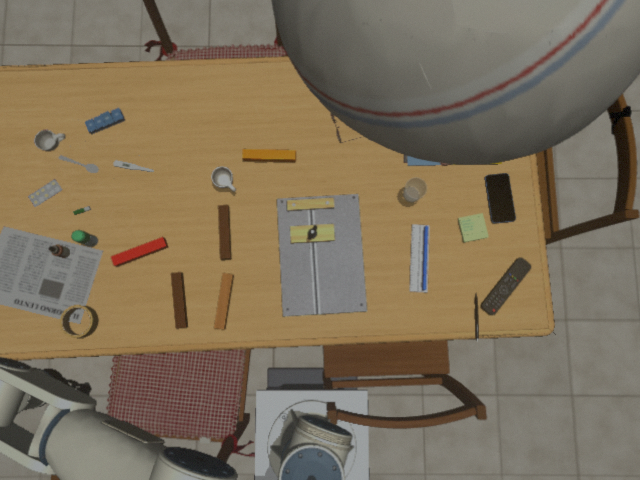

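View pics/scene0.png

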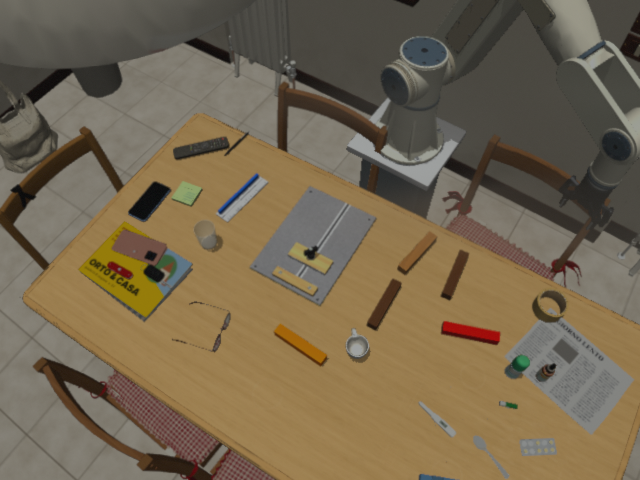

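The top view shows three staves: dark ones at (224,232) and (179,300), and a reddish-brown one at (223,301). The jig is at (320,255), the knob at (312,233), the ruler at (419,258) and the tumbler at (413,190). The cup is at (223,180). The red bar (139,251) and orange bar (269,155) are look-alikes.

```bash
cat > h.py <<'E'
from rig import monitor, imaging, r
import cv2,numpy as np
from scipy.spatial.transform import Rotation as Ro
def p2w(ci,uv,z):
    n=cv2.undistortPoints(np.array(uv,float).reshape(-1,1,2),ci["mtx"],ci["dist"]).reshape(-1,2)
    d=np.c_[n,np.ones(len(n))]@ci["R"]; c=-ci["R"].T@ci["t"]
    return c+d*((np.asarray(z)-c[2])/d[:,2])[:,None]
def w2p(ci,X):
    return cv2.projectPoints(np.array(X,float).reshape(-1,1,3),cv2.Rodrigues(ci["R"])[0],ci["t"],ci["mtx"],ci["dist"])[0].reshape(-1,2)
def rot(): return Ro.from_euler("xyz",monitor.sense()["tcp_rot"])
def go(pos,yaw=None):
    "shift in units for a target TCP with the tool straight down at yaw of the tool's y axis (mod pi); rot units of 6 deg"
    s=monitor.sense(); R=rot(); d=R.inv().apply(np.array(pos)-s["eef_pos"])/50
    a=np.zeros(3)
    if yaw is not None:
        best=None
        for k in(-1,0,1):
            T=Ro.from_matrix(np.c_[[np.sin(yaw+k*np.pi),-np.cos(yaw+k*np.pi),0],[np.cos(yaw+k*np.pi),np.sin(yaw+k*np.pi),0],[0,0,-1]])
            v=(R.inv()*T).as_rotvec(degrees=True)/6
            if best is None or np.linalg.norm(v)<np.linalg.norm(best): best=v
        a=best
    print("t",round(s["clock"],2),"shift",d.round(3),"turn",a.round(3),"pos",s["eef_pos"].round(1),"rot",s["tcp_rot"].round(3),"q6",s["qpos"][5].round(2),"F",s["contact_force"].round(1),"op",round(s["opening"]*85.4,1))
def snap(n,name,box=None,k=1):
    ci=imaging.camera_info(n); f=imaging.grab_frame(n)
    np.savez(f"pics/{name}.npz",f=f,**ci)
    if box: f=f[box[1]:box[3],box[0]:box[2]]
    cv2.imwrite(f"pics/{name}.png",cv2.resize(f,None,fx=k,fy=k,interpolation=cv2.INTER_CUBIC)[:,:,::-1]); return ci
E
python3 - <<'E'
from h import *
ci=imaging.camera_info("top"); f=cv2.imread("pics/top0.png")
cv2.imwrite("pics/crop1.png",cv2.resize(f[140:340,150:450],None,fx=2.6,fy=2.6,interpolation=cv2.INTER_CUBIC))
w=imaging.camera_info("wrist");print(w["mtx"],w["dist"])
s=monitor.sense();R=rot().as_matrix()
c=-w["R"].T@w["t"];print("cam in tool",R.T@(c-s["eef_pos"]),"cam axes in tool cols",(R.T@w["R"].T).round(3))
E
```

```text
[[334.32962016   0.         318.93857607]
 [  0.         334.32962016 233.91988094]
 [  0.           0.           1.        ]] [-0.06182817  0.          0.          0.          0.        ]
cam in tool [  67.52060613    0.35737528 -141.42724465] cam axes in tool cols [[ 0.    -0.963 -0.268]
 [ 1.     0.    -0.001]
 [ 0.001 -0.268  0.963]]
```

View pics/crop1.png

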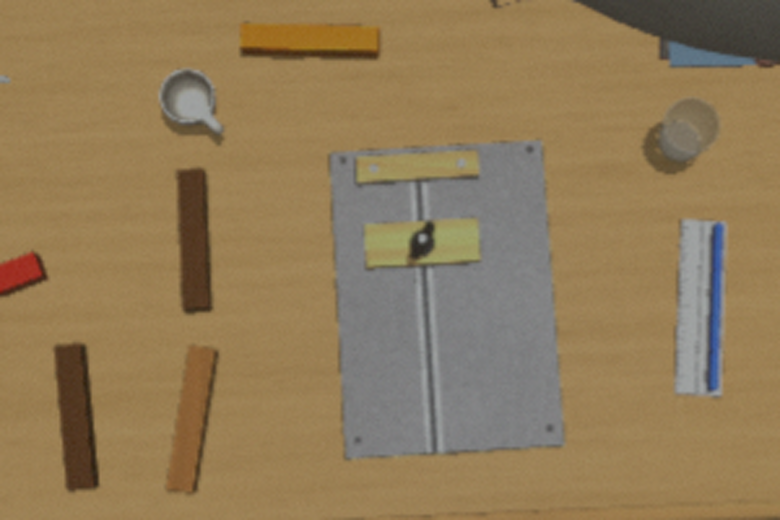

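The enlarged crop gives the bed corners at (331,154), (541,141), (563,444) and (346,458). The staves are at (194,240), (76,417) and (192,419). The ruler has its rail on the right-hand side, and its corners are at (681,219), (725,222), (721,394) and (676,392).

Run:
```python
from h import *
ci=imaging.camera_info("top")
def w(p,z): return p2w(ci,(np.array(p)+.5)/2.6-.5+[150,140],z)
bed=w([(331,154),(541,141),(563,444),(346,458)],12)
loc=np.array([(175,100),(175,-145),(-175,-145),(-175,100)],float)
A=bed[:,:2]; H=(loc-loc.mean(0)).T@(A-A.mean(0)); th=np.arctan2(H[0,1]-H[1,0],H[0,0]+H[1,1])
R=np.array([[np.cos(th),-np.sin(th)],[np.sin(th),np.cos(th)]]); o=A.mean(0)-R@loc.mean(0)
print("jig",o,th,"res",(A-(loc@R.T+o)).round(1).tolist())
print("knob",w([(422,240)],65)[0], "jawface mid",((w([(365,223),(479,219)],26).mean(0)[:2]-o)@R))
for n,p,z in(("dark1",[(178,171),(205,169),(211,309),(184,312)],30),("dark2",[(55,346),(85,344),(97,488),(67,490)],30),("red",[(190,346),(217,347),(195,492),(167,490)],30),("ruler",[(681,219),(725,222),(721,394),(676,392)],5)):
    q=w(p,z); d=q[0]+q[1]-q[2]-q[3]; print(n,q.mean(0).round(1),"yaw",np.arctan2(d[1],d[0]).round(3),np.linalg.norm(d[:2])/2)
```

```text
jig [541.85102123  -4.92601116] 0.05911489805497266 res [[-1.8, -1.6], [-1.1, 0.9], [1.8, 1.7], [1.1, -0.9]]
knob [599.62540879  -1.18441162  65.        ] jawface mid [86.11034079 -1.338801  ]
dark1 [605.9 255.4  30. ] yaw 0.066 160.93822971236588
dark2 [408.2 381.2  30. ] yaw 0.121 159.2124266273017
red [406.  252.9  30. ] yaw -0.13 159.9756451540047
ruler [ 533.3 -318.     5. ] yaw -0.057 197.62741301145763
```

Run:
```python
from h import *
go((590,-2,200),1.03)
```

```text
Traceback (most recent call last):
  File "h.py", line 18, in go
    T=Ro.from_matrix(np.c_[[np.sin(yaw+k*np.pi),-np.cos(yaw+k*np.pi),0],[np.cos(yaw+k*np.pi),np.sin(yaw+k*np.pi),0],[0,0,-1]])
  File "scipy/spatial/transform/_rotation.pyx", line 1143, in scipy.spatial.transform._rotation.Rotation.from_matrix
ValueError: Non-positive determinant (left-handed or null coordinate frame) in rotation matrix 0: [[-0.85729899 -0.51481884  0.        ]
 [ 0.51481884 -0.85729899  0.        ]
 [ 0.          0.         -1.        ]].
```

```bash
sed -i 's/\[np.sin(yaw+k\*np.pi),-np.cos(yaw+k\*np.pi),0\]/[-np.sin(yaw+k*np.pi),np.cos(yaw+k*np.pi),0]/' h.py
python3 - <<'E'
from h import *
go((590,-2,200),1.03)
E
```

```text
t 0.1 shift [-11.192  -8.752   0.623] turn [-1.200e-02  1.000e-03  2.053e+00] pos [199.9 591.7 230.6] rot [-3.14  -0.     2.816] q6 -0.0 F [-0.  -0.1 -0.3] op 85.5
```

{"method": "drive_tool", "body": {
  "plan": [
    {"x": -11.2,"y": -8.75,"z": 0.6,"az": 2.05},
    {"x": -11.2,"y": -8.75,"z": 0.6,"az": 2.05},
    {"x": -11.2,"y": -8.75,"z": 0.6,"az": 2.05},
    {"x": -11.2,"y": -8.75,"z": 0.6,"az": 2.05},
    {"x": -11.2,"y": -8.75,"z": 0.6,"az": 2.05},
    {"x": -11.2,"y": -8.75,"z": 0.6,"az": 2.05},
    {"x": -11.2,"y": -8.75,"z": 0.6,"az": 2.05},
    {"x": -11.2,"y": -8.75,"z": 0.6,"az": 2.05}
  ]
}}

```text
invalid input
```

Run:
```python
from h import *
go((590,-2,200),1.03)
```

```text
t 0.1 shift [-11.192  -8.752   0.623] turn [-1.200e-02  1.000e-03  2.053e+00] pos [199.9 591.7 230.6] rot [-3.14  -0.     2.816] q6 -0.0 F [-0.  -0.1 -0.3] op 85.5
```

{"method": "drive_tool", "body": {
  "plan": [
    {"x": -0.8,"y": -0.6,"z": 0.05,"ax": 0,"ay": 0,"az": 0.2,"hand": 80},
    {"x": -6.0,"y": -4.7,"z": 0.3,"ax": 0,"ay": 0,"az": 1.0,"hand": 80}
  ]
}}

```text
clock: 0.3
eef_pos: [255.5, 508.5, 226.2]
tcp_rot: [-3.141, 0.0, 2.712]
contact_force: [1.6, -0.3, 0.5]
opening: 0.938
grasp_force: 0.0
```

Run:
```python
from h import *
go((590,-2,200),1.03)
```

```text
t 0.3 shift [-10.333  -6.499   0.528] turn [-6.000e-03  1.000e-03  1.065e+00] pos [255.5 508.5 226.2] rot [-3.141  0.     2.712] q6 -0.04 F [ 1.6 -0.3  0.5] op 80.1
```

{"method": "drive_tool", "body": {
  "plan": [
    {"x": -10.3,"y": -6.5,"z": 0.5,"ax": 0,"ay": 0,"az": 1.0,"hand": 60},
    {"x": -10.3,"y": -6.5,"z": 0.5,"ax": 0,"ay": 0,"az": 1.0,"hand": 60},
    {"x": -10.3,"y": -6.5,"z": 0.5,"ax": 0,"ay": 0,"az": 1.0,"hand": 60},
    {"x": -10.3,"y": -6.5,"z": 0.5,"ax": 0,"ay": 0,"az": 1.0,"hand": 60},
    {"x": -10.3,"y": -6.5,"z": 0.5,"ax": 0,"ay": 0,"az": 1.0,"hand": 60},
    {"x": -10.3,"y": -6.5,"z": 0.5,"ax": 0,"ay": 0,"az": 1.0,"hand": 60},
    {"x": -10.3,"y": -6.5,"z": 0.5,"ax": 0,"ay": 0,"az": 1.0,"hand": 60},
    {"x": -10.3,"y": -6.5,"z": 0.5,"ax": 0,"ay": 0,"az": 1.0,"hand": 60}
  ]
}}

```text
clock: 1.1
eef_pos: [474.3, 172.3, 210.4]
tcp_rot: [3.141, -0.0, 2.606]
contact_force: [-0.5, 0.4, -0.2]
opening: 0.702
grasp_force: 0.0
```

{"method": "drive_tool", "body": {
  "plan": [
    {"x": -3.77,"y": -1.82,"z": 0.2,"ax": 0,"ay": 0,"az": 0,"hand": 60},
    {"x": -3.77,"y": -1.82,"z": 0.2,"ax": 0,"ay": 0,"az": 0,"hand": 60},
    {"x": -3.77,"y": -1.82,"z": 0.2,"ax": 0,"ay": 0,"az": 0,"hand": 60},
    {"x": -3.77,"y": -1.82,"z": 0.2,"ax": 0,"ay": 0,"az": 0,"hand": 60},
    {"x": -3.77,"y": -1.82,"z": 0.2,"ax": 0,"ay": 0,"az": 0,"hand": 60},
    {"x": -3.77,"y": -1.82,"z": 0.2,"ax": 0,"ay": 0,"az": 0,"hand": 60}
  ]
}}

```text
clock: 1.7
eef_pos: [589.7, -1.7, 199.8]
tcp_rot: [-3.141, -0.001, 2.604]
contact_force: [-0.1, 0.0, -0.2]
opening: 0.701
grasp_force: 0.0
```

Run:
```python
from h import *
go((600,-1,120),1.03)
snap("wrist","w1")
ci=imaging.camera_info("wrist")
print(w2p(ci,[(599.6,-1.2,71),(590,-2,59)]))
```

```text
t 1.7 shift [-0.171  0.119  1.596] turn [-0.005 -0.008  0.026] pos [589.7  -1.7 199.8] rot [-3.141e+00 -1.000e-03  2.604e+00] q6 -1.04 F [-0.1  0.  -0.2] op 59.9
[[324.6572345  236.42840717]
 [318.05515681 223.97069201]]
```

View pics/w1.png

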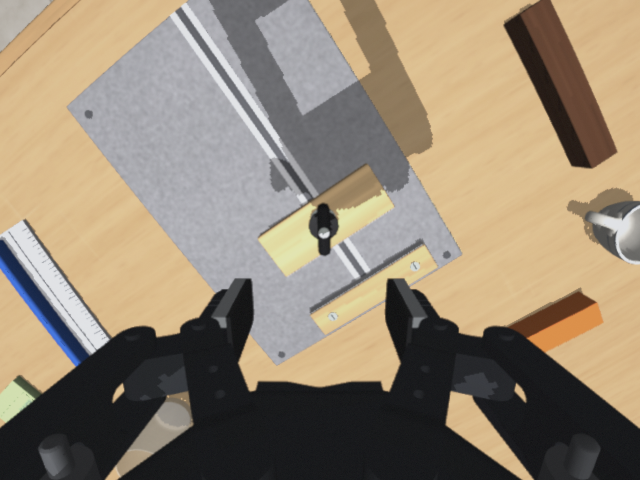

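The wrist picture shows the wing running straight up the image, x≈324, rows 205–254. Bed corners are at (68,106), (277,364) and (461,255).

```bash
cat >> h.py <<'E'
def fit(loc,A):
    loc=np.array(loc,float);A=A[:,:2]; H=(loc-loc.mean(0)).T@(A-A.mean(0)); th=np.arctan2(H[0,1]-H[1,0],H[0,0]+H[1,1])
    R=np.array([[np.cos(th),-np.sin(th)],[np.sin(th),np.cos(th)]]); o=A.mean(0)-R@loc.mean(0)
    return o,th,(A-(loc@R.T+o)).round(1).tolist()
def load(n): return dict(np.load(f"pics/{n}.npz"))
E
python3 - <<'E'
from h import *
ci=load("w1")
o,th,res=fit([(-175,-145),(175,-145),(175,100)],p2w(ci,[(68,106),(277,364),(461,255)],12)); print(o,th,res)
R=np.array([[np.cos(th),-np.sin(th)],[np.sin(th),np.cos(th)]])
J=lambda p:((p[:,:2]-o)@R).round(1)
print("fence",J(p2w(ci,[(310,308),(424,241)],26)),"jaw corners TL,BL..",J(p2w(ci,[(258,238),(290,277),(393,207)],26)))
k=p2w(ci,[(324,206),(324,254),(324,230)],71);print(k,J(k), "wing yaw",np.arctan2(*(k[1]-k[0])[[1,0]])-th)
go((k[2][0],k[2][1],47),None)
E
```

```text
[538.6752371   -3.46512889] 0.05639870859991641 [[3.4, 1.3], [-2.0, 2.4], [-1.4, -3.7]]
fence [[128.9 -65.2]
 [131.7  69.8]] jaw corners TL,BL.. [[ 37.4 -64.4]
 [ 88.7 -62.2]
 [ 85.1  61.6]]
[[ 5.77814350e+02  1.01869872e+01  7.10000000e+01]
 [ 6.13578263e+02 -1.09565366e+01  7.10000000e+01]
 [ 5.95343603e+02 -1.77825613e-01  7.10000000e+01]] [[ 39.8  11.4]
 [ 74.4 -11.7]
 [ 56.8   0.1]] wing yaw -0.5903203895996106
t 1.75 shift [-0.112  0.071  3.058] turn [0. 0. 0.] pos [ 5.889e+02 -4.000e-01  1.999e+02] rot [-3.141e+00 -1.000e-03  2.605e+00] q6 -1.04 F [-0.5  0.5 -0.4] op 59.9
```

{"method": "drive_tool", "body": {
  "plan": [
    {"x": -0.11,"y": 0.07,"z": 1,"ax": 0,"ay": 0,"az": 0,"hand": 40},
    {"x": -0.11,"y": 0.07,"z": 2,"ax": 0,"ay": 0,"az": 0,"hand": 40},
    {"x": -0.11,"y": 0.07,"z": 2.7,"ax": 0,"ay": 0,"az": 0,"hand": 40},
    {"x": -0.11,"y": 0.07,"z": 3.08,"ax": 0,"ay": 0,"az": 0,"hand": 30},
    {"x": -0.11,"y": 0.07,"z": 3.08,"ax": 0,"ay": 0,"az": 0,"hand": 5},
    {"x": -0.11,"y": 0.07,"z": 3.08,"ax": 0,"ay": 0,"az": 0,"hand": 5},
    {"x": -0.11,"y": 0.07,"z": 3.08,"ax": 0,"ay": 0,"az": 0,"hand": 5},
    {"x": -0.11,"y": 0.07,"z": 3.08,"ax": 0,"ay": 0,"az": 0,"hand": 5}
  ],
  "grip_force": 40
}}

```text
clock: 2.55
eef_pos: [591.7, 1.4, 42.6]
tcp_rot: [-3.138, -0.007, 2.608]
contact_force: [6.9, -0.9, -48.7]
opening: 0.288
grasp_force: 41.7
```

{"method": "drive_tool", "body": {
  "plan": [
    {"x": 0,"y": 0,"z": 0,"ax": 0,"ay": 0,"az": 0,"hand": 50},
    {"x": 0,"y": 0,"z": 0,"ax": 0,"ay": 0,"az": 0,"hand": 50},
    {"x": 0,"y": 0,"z": -0.3,"ax": 0,"ay": 0,"az": 0,"hand": 50},
    {"x": 0,"y": 0,"z": -0.3,"ax": 0,"ay": 0,"az": 0,"hand": 50}
  ]
}}

```text
clock: 2.95
eef_pos: [598.1, 0.3, 65.1]
tcp_rot: [3.139, 0.004, 2.607]
contact_force: [0.6, 0.0, 0.5]
opening: 0.586
grasp_force: 0.0
```

Run:
```python
from h import *
go((595.3,-0.2,56),1.03)
ci=snap("wrist","w2",(220,120,420,320),3)
s=monitor.sense()
R=rot()
for o in (0,-13): print(w2p(ci,s["eef_pos"]+R.apply([0,0,o])))
```

```text
t 2.95 shift [ 0.044 -0.039  0.181] turn [0.026 0.042 0.057] pos [5.981e+02 3.000e-01 6.510e+01] rot [3.139 0.004 2.607] q6 -1.04 F [0.6 0.  0.5] op 50.0
[[317.82015185 291.39311334]]
[[317.69748856 304.54356372]]
```

View pics/w2.png

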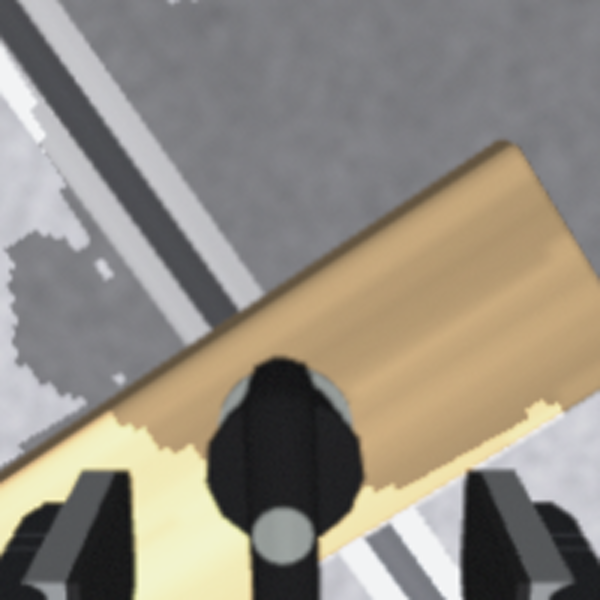

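{"method": "drive_tool", "body": {
  "plan": [
    {"x": 0,"y": 0,"z": 0,"ax": 0,"ay": 0,"az": 0,"hand": 40},
    {"x": 0,"y": 0,"z": 0,"ax": 0,"ay": 0,"az": 0,"hand": 40}
  ]
}}

```text
clock: 3.2
eef_pos: [596.0, -0.0, 61.8]
tcp_rot: [3.141, 0.0, 2.606]
contact_force: [0.3, -0.4, -0.2]
opening: 0.469
grasp_force: 0.0
```

Run:
```python
from h import *
ci=load("w2"); c=p2w(ci,[(314.3,298.3)],71)[0]; print(c)
go((c[0],c[1],52),1.03)
```

```text
[597.05055379  -1.18590257  71.        ]
t 3.2 shift [-0.03  -0.009  0.196] turn [0.002 0.003 0.052] pos [596.   -0.   61.8] rot [3.141 0.    2.606] q6 -1.04 F [ 0.3 -0.4 -0.2] op 40.0
```

{"method": "drive_tool", "body": {
  "plan": [
    {"x": -0.03,"y": 0,"z": 0.1,"ax": 0,"ay": 0,"az": 0,"hand": 35},
    {"x": -0.03,"y": 0,"z": 0.2,"ax": 0,"ay": 0,"az": 0,"hand": 30},
    {"x": -0.03,"y": 0,"z": 0.2,"ax": 0,"ay": 0,"az": 0,"hand": 20},
    {"x": -0.03,"y": 0,"z": 0.2,"ax": 0,"ay": 0,"az": 0,"hand": 5},
    {"x": -0.03,"y": 0,"z": 0.2,"ax": 0,"ay": 0,"az": 0,"hand": 5},
    {"x": -0.03,"y": 0,"z": 0.2,"ax": 0,"ay": 0,"az": 0,"hand": 5},
    {"x": -0.03,"y": 0,"z": 0.2,"ax": 0,"ay": 0,"az": 0,"hand": 5}
  ],
  "grip_force": 40
}}

```text
clock: 3.9
eef_pos: [596.5, -1.1, 50.9]
tcp_rot: [-3.141, -0.001, 2.606]
contact_force: [-0.3, -3.7, -7.4]
opening: 0.12
grasp_force: 41.7
```

Opening is about 10 mm, so the fingers are on the wing. Turn it counter-clockwise.

{"method": "drive_tool", "body": {
  "plan": [
    {"x": 0,"y": 0,"z": 0,"ax": 0,"ay": 0,"az": -1.4,"hand": 5},
    {"x": 0,"y": 0,"z": 0,"ax": 0,"ay": 0,"az": -2.8,"hand": 5},
    {"x": 0,"y": 0,"z": 0,"ax": 0,"ay": 0,"az": -4.2,"hand": 5},
    {"x": 0,"y": 0,"z": 0,"ax": 0,"ay": 0,"az": -5.6,"hand": 5},
    {"x": 0,"y": 0,"z": 0,"ax": 0,"ay": 0,"az": -7,"hand": 5},
    {"x": 0,"y": 0,"z": 0,"ax": 0,"ay": 0,"az": -8.4,"hand": 5},
    {"x": 0,"y": 0,"z": 0,"ax": 0,"ay": 0,"az": -9.8,"hand": 5},
    {"x": 0,"y": 0,"z": 0,"ax": 0,"ay": 0,"az": -10.8,"hand": 5}
  ]
}}

```text
clock: 4.7
eef_pos: [596.5, -1.7, 50.8]
tcp_rot: [-3.141, -0.002, -2.54]
contact_force: [-0.4, -8.0, -9.5]
opening: 0.114
grasp_force: 41.3
```

Run:
```python
from h import *
s=monitor.sense();print(s["wrist_torque"])
th=.0575
go(s["eef_pos"]-120*np.array([np.cos(th),np.sin(th),0]))
```

```text
[-1.40480244  0.15737343 -0.04716979]
t 4.7 shift [2.053 1.242 0.004] turn [0. 0. 0.] pos [596.5  -1.7  50.8] rot [-3.141e+00 -2.000e-03 -2.540e+00] q6 -2.18 F [-0.4 -8.  -9.5] op 9.7
```

{"method": "drive_tool", "body": {
  "plan": [
    {"x": 0.2,"y": 0.12,"z": 0,"ax": 0,"ay": 0,"az": 0,"hand": 5},
    {"x": 0.6,"y": 0.36,"z": 0,"ax": 0,"ay": 0,"az": 0,"hand": 5},
    {"x": 1.0,"y": 0.6,"z": 0,"ax": 0,"ay": 0,"az": 0,"hand": 5},
    {"x": 1.4,"y": 0.85,"z": 0,"ax": 0,"ay": 0,"az": 0,"hand": 5},
    {"x": 1.9,"y": 1.15,"z": 0,"ax": 0,"ay": 0,"az": 0,"hand": 5},
    {"x": 2.4,"y": 1.45,"z": 0,"ax": 0,"ay": 0,"az": 0,"hand": 5},
    {"x": 2.8,"y": 1.7,"z": 0,"ax": 0,"ay": 0,"az": 0,"hand": 5},
    {"x": 2.9,"y": 1.75,"z": 0,"ax": 0,"ay": 0,"az": 0,"hand": 5}
  ]
}}

```text
clock: 5.5
eef_pos: [425.4, -11.7, 50.9]
tcp_rot: [-3.14, -0.003, -2.544]
contact_force: [3.5, -19.0, -23.8]
opening: 0.12
grasp_force: 22.7
```

{"method": "drive_tool", "body": {
  "plan": [
    {"x": 0,"y": 0,"z": 0,"ax": 0,"ay": 0,"az": 0,"hand": 40},
    {"x": 0,"y": 0,"z": 0,"ax": 0,"ay": 0,"az": 0,"hand": 40},
    {"x": 0,"y": 0,"z": -0.6,"ax": 0,"ay": 0,"az": 0,"hand": 60},
    {"x": 0,"y": 0,"z": -1.6,"ax": 0,"ay": 0,"az": 0,"hand": 60},
    {"x": 0,"y": 0,"z": -2.6,"ax": 0,"ay": 0,"az": 0,"hand": 60},
    {"x": 0,"y": 0,"z": -3.4,"ax": 0,"ay": 0,"az": 0,"hand": 60}
  ]
}}

```text
clock: 6.1
eef_pos: [429.3, -9.2, 224.9]
tcp_rot: [-3.14, 0.003, -2.546]
contact_force: [1.0, 0.1, -0.3]
opening: 0.708
grasp_force: 0.0
```

Run:
```python
from h import *
ci=snap("wrist","w3")
go((606,255,200),1.637)
```

```text
t 6.15 shift [-5.835  2.428  0.649] turn [-0.032  0.104  5.059] pos [432.3  -9.3 230.4] rot [-3.136  0.01  -2.546] q6 -2.19 F [ 3.  -0.2  5.7] op 60.0
```

View pics/w3.png

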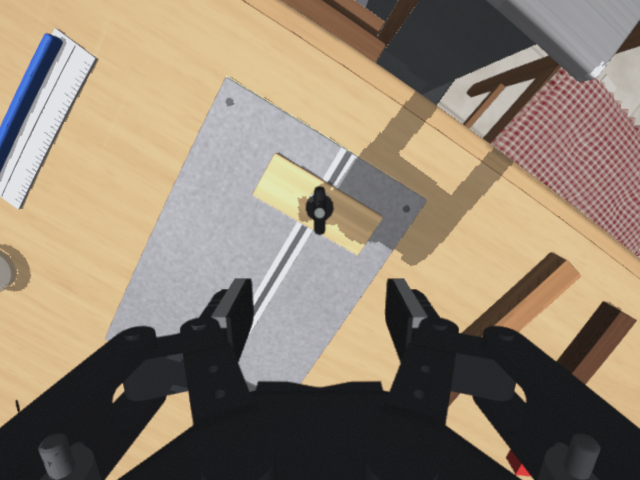

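The jaw is now drawn back, with the knob at (320,208) and the wing turned to loose. Next is the first stave.

{"method": "drive_tool", "body": {
  "plan": [
    {"x": -5.84,"y": 2.43,"z": 0.6,"ax": 0,"ay": 0,"az": 5.06,"hand": 70},
    {"x": -5.84,"y": 2.43,"z": 0.6,"ax": 0,"ay": 0,"az": 5.06,"hand": 70},
    {"x": -5.84,"y": 2.43,"z": 0.6,"ax": 0,"ay": 0,"az": 5.06,"hand": 70},
    {"x": -5.84,"y": 2.43,"z": 0.6,"ax": 0,"ay": 0,"az": 5.06,"hand": 70},
    {"x": -5.84,"y": 2.43,"z": 0.6,"ax": 0,"ay": 0,"az": 5.06,"hand": 70},
    {"x": -5.84,"y": 2.43,"z": 0.6,"ax": 0,"ay": 0,"az": 5.06,"hand": 70},
    {"x": -5.84,"y": 2.43,"z": 0.6,"ax": 0,"ay": 0,"az": 5.06,"hand": 70},
    {"x": -5.84,"y": 2.43,"z": 0.6,"ax": 0,"ay": 0,"az": 5.06,"hand": 70}
  ]
}}

```text
clock: 6.95
eef_pos: [603.3, 258.6, 191.0]
tcp_rot: [3.14, 0.001, -3.073]
contact_force: [0.2, -0.9, -0.1]
opening: 0.817
grasp_force: 0.0
```

```bash
cat >> h.py <<'E'
def stave(f,ci,near,zt=30,lo=(0,0,0),hi=(0,0,0)):
    "top-face corners of the dark/brown stave: brightness-independent colour mask near a world point"
    hsv=cv2.cvtColor(f,cv2.COLOR_RGB2HSV); m=cv2.inRange(hsv,np.array(lo),np.array(hi))
    m=cv2.morphologyEx(m,cv2.MORPH_OPEN,np.ones((5,5)))
    c=w2p(ci,[(*near,zt)])[0]
    cs=[k for k in cv2.findContours(m,0,2)[0] if cv2.contourArea(k)>1500]
    k=max(cs,key=lambda k:cv2.pointPolygonTest(k,tuple(map(float,c)),True))
    P=p2w(ci,k.reshape(-1,2),zt)[:,:2]
    (x,y),(a,b),t=cv2.minAreaRect(P.astype(np.float32))
    if a<b: a,b,t=b,a,t+90
    t=(np.radians(t)+np.pi/2)%np.pi-np.pi/2
    print("c",round(x,1),round(y,1),"size",round(a,1),round(b,1),"yaw",round(t,3)); return x,y,t
E
python3 - <<'E'
from h import *
s=monitor.sense();print(s["eef_pos"],s["tcp_rot"],s["qpos"][5])
ci=snap("wrist","w4")
f=load("w4")["f"]; c=w2p(ci,[(606,255,30)])[0].astype(int); print(c, cv2.cvtColor(f,cv2.COLOR_RGB2HSV)[c[1]-40:c[1]+41:10,c[0]-40:c[0]+41:8].tolist()[4])
E
```

```text
[603.26339394 258.58676846 190.97827453] [ 3.13994766e+00  1.31350646e-03 -3.07306514e+00] -1.2378108012928657
[314 219] [[19, 88, 223], [18, 87, 222], [19, 88, 223], [18, 89, 223], [11, 121, 114], [11, 122, 113], [11, 123, 112], [9, 115, 71], [18, 92, 141], [16, 91, 143], [17, 91, 145]]
```

View pics/w4.png

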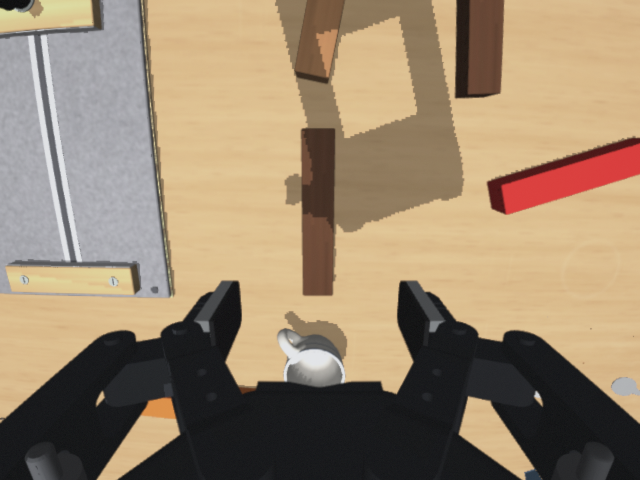

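The stave's top face has corners at (302,128), (335,128), (332,295) and (303,295).

Run:
```python
from h import *
ci=load("w4"); q=p2w(ci,[(302,128),(335,128),(332,295),(303,295)],30); c=q.mean(0)
d=q[2]+q[3]-q[0]-q[1]; y=np.arctan2(d[1],d[0]); print(c,y,np.linalg.norm(d)/2,q.round(1).tolist())
print("fence top front edge",p2w(ci,[(8,264),(137,264)],26),"bed far-left",p2w(ci,[(172,297)],12))
go((c[0],c[1],12),y+np.pi/2)
```

```text
[603.7395277  257.86015677  30.        ] 0.061946659393800015 158.29210513876333 [[525.7, 238.7, 30.0], [523.8, 267.2, 30.0], [681.8, 277.1, 30.0], [683.7, 248.4, 30.0]]
fence top front edge [[675.5645989  -60.62200732  26.        ]
 [664.41829033  81.40330892  26.        ]] bed far-left [[705.278699   108.72870879  12.        ]]
t 7.0 shift [-0.034  0.019  3.581] turn [0.005 0.001 0.057] pos [602.1 256.7 191. ] rot [ 3.141  0.    -3.074] q6 -1.24 F [-0.2 -0.   0.7] op 69.5
```

{"method": "drive_tool", "body": {
  "plan": [
    {"x": -0.03,"y": 0.02,"z": 1,"ax": 0,"ay": 0,"az": 0,"hand": 60},
    {"x": -0.03,"y": 0.02,"z": 2,"ax": 0,"ay": 0,"az": 0,"hand": 60},
    {"x": -0.03,"y": 0.02,"z": 3,"ax": 0,"ay": 0,"az": 0,"hand": 60},
    {"x": -0.03,"y": 0.02,"z": 3.4,"ax": 0,"ay": 0,"az": 0,"hand": 60},
    {"x": -0.03,"y": 0.02,"z": 3.65,"ax": 0,"ay": 0,"az": 0,"hand": 50},
    {"x": -0.03,"y": 0.02,"z": 3.65,"ax": 0,"ay": 0,"az": 0,"hand": 20},
    {"x": -0.03,"y": 0.02,"z": 3.65,"ax": 0,"ay": 0,"az": 0,"hand": 20},
    {"x": -0.03,"y": 0.02,"z": 3.65,"ax": 0,"ay": 0,"az": 0,"hand": 20}
  ],
  "grip_force": 70
}}

```text
clock: 7.8
eef_pos: [604.2, 256.2, 10.9]
tcp_rot: [3.141, 0.003, -3.076]
contact_force: [-0.1, -0.2, -1.8]
opening: 0.339
grasp_force: 70.6
```

```bash
cat >> h.py <<'E'
TH=.06; O=np.array([540,-4.8])
def jw(x,y): c,s=np.cos(TH),np.sin(TH); return O+[c*x-s*y,s*x+c*y]
E
python3 - <<'E'
from h import *
go((*jw(100,0),150),TH); go((*jw(100,0),21),TH)
E
```

```text
t 7.8 shift [-0.383 -5.132 -2.786] turn [-1.3000e-02  2.7000e-02 -1.4945e+01] pos [604.2 256.2  10.9] rot [ 3.141e+00  3.000e-03 -3.076e+00] q6 -1.24 F [-0.1 -0.2 -1.8] op 28.9
t 7.8 shift [-0.377 -5.135 -0.206] turn [-1.3000e-02  2.7000e-02 -1.4945e+01] pos [604.2 256.2  10.9] rot [ 3.141e+00  3.000e-03 -3.076e+00] q6 -1.24 F [-0.1 -0.2 -1.8] op 28.9
```

{"method": "drive_tool", "body": {
  "plan": [
    {"x": 0,"y": 0,"z": -0.8,"ax": 0,"ay": 0,"az": 0,"hand": 20},
    {"x": -0.1,"y": -0.8,"z": -1.6,"ax": 0,"ay": 0,"az": 1.4,"hand": 20},
    {"x": -0.15,"y": -1.5,"z": -2.4,"ax": 0,"ay": 0,"az": 2.8,"hand": 20},
    {"x": -0.2,"y": -2.3,"z": -2.8,"ax": 0,"ay": 0,"az": 4.2,"hand": 20},
    {"x": -0.3,"y": -3.0,"z": -2.8,"ax": 0,"ay": 0,"az": 5.6,"hand": 20},
    {"x": -0.3,"y": -3.7,"z": -2.8,"ax": 0,"ay": 0,"az": 7.0,"hand": 20},
    {"x": -0.4,"y": -4.4,"z": -2.8,"ax": 0,"ay": 0,"az": 8.4,"hand": 20},
    {"x": -0.4,"y": -5.1,"z": -2.8,"ax": 0,"ay": 0,"az": 9.8,"hand": 20}
  ]
}}

```text
clock: 8.6
eef_pos: [640.8, 1.2, 150.9]
tcp_rot: [3.139, 0.002, 2.175]
contact_force: [-0.4, -0.2, -1.7]
opening: 0.334
grasp_force: 70.8
```

Run:
```python
from h import *
go((*jw(100,0),60),TH); go((*jw(100,0),22),TH)
```

```text
t 8.6 shift [ 0.015 -0.021  1.819] turn [0.03  0.01  5.198] pos [640.8   1.2 150.9] rot [3.139e+00 2.000e-03 2.175e+00] q6 -0.6 F [-0.4 -0.2 -1.7] op 28.5
t 8.6 shift [ 0.016 -0.023  2.579] turn [0.03  0.01  5.198] pos [640.8   1.2 150.9] rot [3.139e+00 2.000e-03 2.175e+00] q6 -0.6 F [-0.4 -0.2 -1.7] op 28.5
```

{"method": "drive_tool", "body": {
  "plan": [
    {"x": 0,"y": 0,"z": 0.4,"ax": 0,"ay": 0,"az": 1.3,"hand": 20},
    {"x": 0,"y": 0,"z": 0.8,"ax": 0,"ay": 0,"az": 2.6,"hand": 20},
    {"x": 0,"y": 0,"z": 1.0,"ax": 0,"ay": 0,"az": 3.9,"hand": 20},
    {"x": 0,"y": 0,"z": 1.0,"ax": 0,"ay": 0,"az": 5.2,"hand": 20},
    {"x": 0,"y": 0,"z": 1.0,"ax": 0,"ay": 0,"az": 5.2,"hand": 20}
  ]
}}

```text
clock: 9.1
eef_pos: [640.2, 2.6, 100.0]
tcp_rot: [3.14, 0.0, 1.635]
contact_force: [-0.4, 0.3, -2.1]
opening: 0.337
grasp_force: 70.8
```

Run:
```python
from h import *
ci=snap("wrist","w5")
go((*jw(93,0),24),TH)
```

```text
t 9.15 shift [-0.027 -0.155  1.523] turn [0.017 0.001 0.083] pos [640.4   2.7 100.2] rot [3.14 0.   1.64] q6 -0.07 F [ 0.8  0.3 -0.7] op 28.4
```

View pics/w5.png

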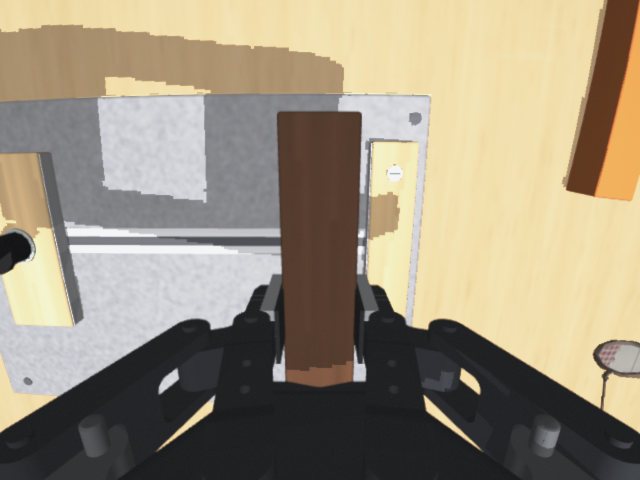

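The held stave is level above the bed. The track centre line runs along rows 240–241, and the fence's face edge is at about x=370.

Run:
```python
from h import *
ci=load("w5")
def J(p): d=p[:,:2]-O; c,s=np.cos(TH),np.sin(TH); return (d@np.array([[c,-s],[s,c]])).round(1)
print("track",J(p2w(ci,[(90,239.5),(255,241)],12)),"fence edge",J(p2w(ci,[(371,141)],26)),"bed far-left",J(p2w(ci,[(430,96)],12)))
print("stave end",J(p2w(ci,[(278,113),(361,112)],119)), "tcp",J(monitor.sense()["eef_pos"][None]))
```

```text
track [[-68.2   0.5]
 [ 54.8  -0.1]] fence edge [[133.   69.6]] bed far-left [[172.5  98.6]]
stave end [[ 86.1  78.8]
 [115.   79.3]] tcp [[100.6   1.4]]
```

{"method": "drive_tool", "body": {
  "plan": [
    {"x": -0.03,"y": -0.15,"z": 0.7,"ax": 0,"ay": 0,"az": 0.1,"hand": 20},
    {"x": -0.03,"y": -0.15,"z": 1.2,"ax": 0,"ay": 0,"az": 0.1,"hand": 20},
    {"x": -0.03,"y": -0.15,"z": 1.5,"ax": 0,"ay": 0,"az": 0.1,"hand": 20},
    {"x": -0.03,"y": -0.15,"z": 1.53,"ax": 0,"ay": 0,"az": 0.1,"hand": 20},
    {"x": -0.03,"y": -0.15,"z": 1.53,"ax": 0,"ay": 0,"az": 0.1,"hand": 20},
    {"x": -0.03,"y": -0.15,"z": 1.53,"ax": 0,"ay": 0,"az": 0.1,"hand": 42},
    {"x": -0.03,"y": -0.15,"z": 1.53,"ax": 0,"ay": 0,"az": 0.1,"hand": 42},
    {"x": -0.03,"y": -0.15,"z": 1.2,"ax": 0,"ay": 0,"az": 0.1,"hand": 44}
  ]
}}

```text
clock: 9.95
eef_pos: [631.3, 0.7, 38.5]
tcp_rot: [-3.139, -0.0, 1.627]
contact_force: [-0.0, -0.2, -0.3]
opening: 0.51
grasp_force: 0.0
```

Run:
```python
from h import *
go((406,253,200),1.44); go((420,180,220),1.44)
```

```text
t 9.95 shift [ 5.29  -4.227 -3.219] turn [ -0.019  -0.017 -13.219] pos [631.3   0.7  38.5] rot [-3.139 -0.     1.627] q6 -0.06 F [-0.  -0.2 -0.3] op 43.6
t 9.95 shift [ 3.816 -4.029 -3.62 ] turn [ -0.019  -0.017 -13.219] pos [631.3   0.7  38.5] rot [-3.139 -0.     1.627] q6 -0.06 F [-0.  -0.2 -0.3] op 43.6
```

{"method": "drive_tool", "body": {
  "plan": [
    {"x": 0,"y": 0,"z": -1,"ax": 0,"ay": 0,"az": 0,"hand": 60},
    {"x": 0,"y": 0,"z": -2,"ax": 0,"ay": 0,"az": -1.4,"hand": 70},
    {"x": 0.8,"y": -0.6,"z": -3,"ax": 0,"ay": 0,"az": -2.8,"hand": 70},
    {"x": 1.6,"y": -1.2,"z": -3.2,"ax": 0,"ay": 0,"az": -4.2,"hand": 70},
    {"x": 2.3,"y": -1.8,"z": -3.2,"ax": 0,"ay": 0,"az": -5.6,"hand": 70},
    {"x": 3.0,"y": -2.4,"z": -3.2,"ax": 0,"ay": 0,"az": -7,"hand": 70},
    {"x": 3.7,"y": -3.0,"z": -3.2,"ax": 0,"ay": 0,"az": -8.4,"hand": 70},
    {"x": 4.4,"y": -3.6,"z": -3.2,"ax": 0,"ay": 0,"az": -9.8,"hand": 70}
  ]
}}

```text
clock: 10.75
eef_pos: [441.1, 209.7, 200.9]
tcp_rot: [3.139, 0.002, 2.658]
contact_force: [0.7, 1.0, 0.1]
opening: 0.819
grasp_force: 0.0
```

Run:
```python
from h import *
go((406,253,200),1.44)
```

```text
t 10.75 shift [1.024 0.44  0.017] turn [ 0.018  0.018 -3.367] pos [441.1 209.7 200.9] rot [3.139e+00 2.000e-03 2.658e+00] q6 -0.65 F [0.7 1.  0.1] op 69.9
```

{"method": "drive_tool", "body": {
  "plan": [
    {"x": 0.5,"y": 0.2,"z": 0,"ax": 0,"ay": 0,"az": -1.4,"hand": 70},
    {"x": 1.0,"y": 0.44,"z": 0,"ax": 0,"ay": 0,"az": -2.8,"hand": 70},
    {"x": 1.0,"y": 0.44,"z": 0,"ax": 0,"ay": 0,"az": -3.37,"hand": 70},
    {"x": 1.0,"y": 0.44,"z": 0,"ax": 0,"ay": 0,"az": -3.37,"hand": 70},
    {"x": 1.0,"y": 0.44,"z": 0,"ax": 0,"ay": 0,"az": -3.37,"hand": 70}
  ]
}}

```text
clock: 11.25
eef_pos: [408.8, 251.4, 200.0]
tcp_rot: [3.141, 0.001, 3.003]
contact_force: [-0.1, -0.6, 0.3]
opening: 0.819
grasp_force: 0.0
```

Run:
```python
from h import *
ci=snap("wrist","w6")
go((406,253,9),1.44)
```

```text
t 11.3 shift [0.066 0.024 3.815] turn [ 0.006  0.009 -0.073] pos [408.9 251.2 199.8] rot [3.141e+00 1.000e-03 3.003e+00] q6 -0.88 F [ 0.5 -0.3  0.4] op 69.9
```

View pics/w6.png

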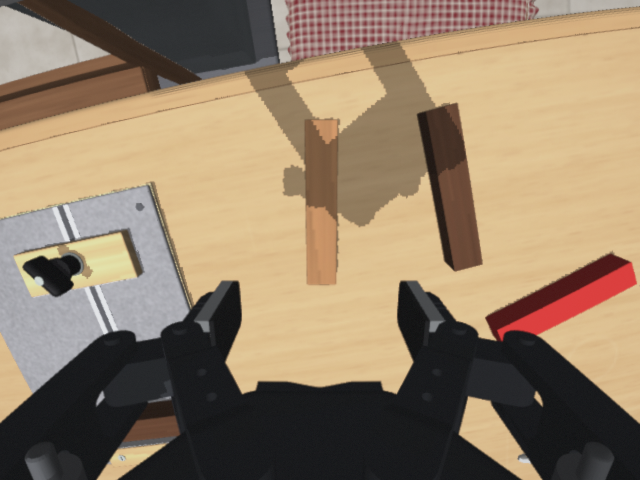

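The reddish stave's corners are (306,120), (339,119), (337,285) and (306,284). The second dark stave's top face is about (429,110), (459,103), (482,264) and (456,270).

Run:
```python
from h import *
ci=load("w6")
for P in ([(306,120),(339,119),(337,285),(306,284)],[(429,110),(459,103),(482,264),(456,270)]):
    q=p2w(ci,P,30); c=q.mean(0); d=q[2]+q[3]-q[0]-q[1]; y=np.arctan2(d[1],d[0]); print(c,y,np.linalg.norm(d)/2)
    go((c[0],c[1],9),y+np.pi/2)
```

```text
[402.24783473 255.31484231  30.        ] -0.14163109469850435 158.66133788233688
t 11.3 shift [0.147 0.06  3.815] turn [0.006 0.009 0.03 ] pos [408.9 251.2 199.8] rot [3.141e+00 1.000e-03 3.003e+00] q6 -0.88 F [ 0.5 -0.3  0.4] op 69.9
[404.81301259 384.51936265  30.        ] 0.11984250242334718 157.37966504355293
t 11.3 shift [0.453 2.626 3.816] turn [ 0.005  0.01  -2.467] pos [408.9 251.2 199.8] rot [3.141e+00 1.000e-03 3.003e+00] q6 -0.88 F [ 0.5 -0.3  0.4] op 69.9
```

{"method": "drive_tool", "body": {
  "plan": [
    {"x": 0.12,"y": 0.05,"z": 1,"ax": 0,"ay": 0,"az": 0,"hand": 60},
    {"x": 0.12,"y": 0.05,"z": 2,"ax": 0,"ay": 0,"az": 0,"hand": 60},
    {"x": 0.12,"y": 0.05,"z": 3,"ax": 0,"ay": 0,"az": 0,"hand": 60},
    {"x": 0.12,"y": 0.05,"z": 3.5,"ax": 0,"ay": 0,"az": 0,"hand": 60},
    {"x": 0.12,"y": 0.05,"z": 3.8,"ax": 0,"ay": 0,"az": 0,"hand": 50},
    {"x": 0.12,"y": 0.05,"z": 3.8,"ax": 0,"ay": 0,"az": 0,"hand": 20},
    {"x": 0.12,"y": 0.05,"z": 3.8,"ax": 0,"ay": 0,"az": 0,"hand": 20},
    {"x": 0.12,"y": 0.05,"z": 3.8,"ax": 0,"ay": 0,"az": 0,"hand": 20}
  ],
  "grip_force": 70
}}

```text
clock: 12.1
eef_pos: [403.8, 254.9, 10.0]
tcp_rot: [3.141, 0.001, 3.004]
contact_force: [0.6, -0.0, -1.0]
opening: 0.333
grasp_force: 70.4
```

Run:
```python
from h import *
go((*jw(36,0),120),TH)
```

```text
t 12.1 shift [-4.118 -4.629 -2.199] turn [1.7000e-02 3.0000e-03 1.3117e+01] pos [403.8 254.9  10. ] rot [3.141e+00 1.000e-03 3.004e+00] q6 -0.87 F [ 0.6 -0.  -1. ] op 28.4
```

{"method": "drive_tool", "body": {
  "plan": [
    {"x": 0,"y": 0,"z": -1,"ax": 0,"ay": 0,"az": 0,"hand": 20},
    {"x": 0,"y": 0,"z": -2,"ax": 0,"ay": 0,"az": 1.4,"hand": 20},
    {"x": -0.6,"y": -0.7,"z": -2.2,"ax": 0,"ay": 0,"az": 2.8,"hand": 20},
    {"x": -1.2,"y": -1.4,"z": -2.2,"ax": 0,"ay": 0,"az": 4.2,"hand": 20},
    {"x": -1.8,"y": -2.1,"z": -2.2,"ax": 0,"ay": 0,"az": 5.6,"hand": 20},
    {"x": -2.4,"y": -2.8,"z": -2.2,"ax": 0,"ay": 0,"az": 7.0,"hand": 20},
    {"x": -3.0,"y": -3.5,"z": -2.2,"ax": 0,"ay": 0,"az": 8.4,"hand": 20},
    {"x": -3.6,"y": -4.1,"z": -2.2,"ax": 0,"ay": 0,"az": 9.8,"hand": 20}
  ]
}}

```text
clock: 12.9
eef_pos: [554.6, 25.0, 120.6]
tcp_rot: [3.139, 0.001, 1.972]
contact_force: [0.8, 0.9, -1.1]
opening: 0.336
grasp_force: 70.7
```

Run:
```python
from h import *
go((*jw(36,0),70),TH)
```

```text
t 12.9 shift [-0.675  0.175  1.013] turn [0.021 0.005 3.259] pos [554.6  25.  120.6] rot [3.139e+00 1.000e-03 1.972e+00] q6 -0.36 F [ 0.8  0.9 -1.1] op 28.7
```

{"method": "drive_tool", "body": {
  "plan": [
    {"x": -0.4,"y": 0.1,"z": 0.3,"ax": 0,"ay": 0,"az": 1.4,"hand": 20},
    {"x": -0.67,"y": 0.17,"z": 0.6,"ax": 0,"ay": 0,"az": 2.8,"hand": 20},
    {"x": -0.67,"y": 0.17,"z": 0.8,"ax": 0,"ay": 0,"az": 3.26,"hand": 20},
    {"x": -0.67,"y": 0.17,"z": 0.8,"ax": 0,"ay": 0,"az": 3.26,"hand": 20},
    {"x": -0.67,"y": 0.17,"z": 0.8,"ax": 0,"ay": 0,"az": 3.26,"hand": 20}
  ]
}}

```text
clock: 13.4
eef_pos: [574.6, -0.2, 80.0]
tcp_rot: [3.141, 0.0, 1.639]
contact_force: [-0.4, 0.2, -0.7]
opening: 0.334
grasp_force: 70.7
```

Run:
```python
from h import *
ci=snap("wrist","w7")
go((*jw(36,0),23.5),TH)
```

```text
t 13.45 shift [-0.053  0.017  1.133] turn [0.013 0.001 0.083] pos [574.8  -0.   80.2] rot [3.14  0.    1.639] q6 -0.07 F [ 0.8  0.  -2.2] op 28.9
```

View pics/w7.png

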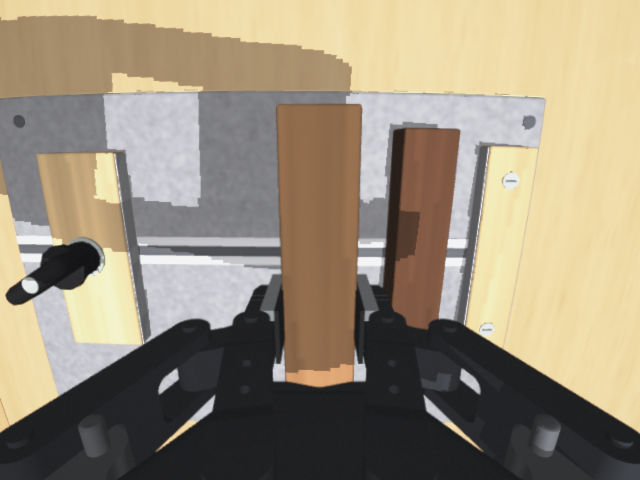

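The first stave is flat beside the fence, and the held stave is clear of it. Lower it.

{"method": "drive_tool", "body": {
  "plan": [
    {"x": -0.05,"y": 0,"z": 0.5,"ax": 0,"ay": 0,"az": 0.1,"hand": 20},
    {"x": -0.05,"y": 0,"z": 0.9,"ax": 0,"ay": 0,"az": 0.1,"hand": 20},
    {"x": -0.05,"y": 0,"z": 1.12,"ax": 0,"ay": 0,"az": 0.1,"hand": 20},
    {"x": -0.05,"y": 0,"z": 1.13,"ax": 0,"ay": 0,"az": 0.1,"hand": 20},
    {"x": -0.05,"y": 0,"z": 1.13,"ax": 0,"ay": 0,"az": 0.1,"hand": 20},
    {"x": -0.05,"y": 0,"z": 1.13,"ax": 0,"ay": 0,"az": 0.1,"hand": 42},
    {"x": -0.05,"y": 0,"z": 1.13,"ax": 0,"ay": 0,"az": 0.1,"hand": 42},
    {"x": -0.05,"y": 0,"z": 0.8,"ax": 0,"ay": 0,"az": 0.1,"hand": 42}
  ]
}}

```text
clock: 14.25
eef_pos: [573.7, -2.7, 38.4]
tcp_rot: [-3.14, -0.0, 1.627]
contact_force: [-0.2, 1.1, 0.6]
opening: 0.493
grasp_force: 0.0
```

Run:
```python
from h import *
go((406,383,200),1.69)
```

```text
t 14.25 shift [ 7.891 -2.92  -3.226] turn [-1.6000e-02  1.4000e-02  1.4402e+01] pos [573.7  -2.7  38.4] rot [-3.14  -0.     1.627] q6 -0.06 F [-0.2  1.1  0.6] op 42.1
```

{"method": "drive_tool", "body": {
  "plan": [
    {"x": 0,"y": 0,"z": -1,"ax": 0,"ay": 0,"az": 0,"hand": 60},
    {"x": 0.3,"y": 0,"z": -2,"ax": 0,"ay": 0,"az": -1.4,"hand": 70},
    {"x": 1.2,"y": -0.4,"z": -2.5,"ax": 0,"ay": 0,"az": -2.8,"hand": 70},
    {"x": 2.1,"y": -0.7,"z": -2.8,"ax": 0,"ay": 0,"az": -4.2,"hand": 70},
    {"x": 3.0,"y": -1.0,"z": -3.1,"ax": 0,"ay": 0,"az": -5.6,"hand": 70},
    {"x": 3.9,"y": -1.4,"z": -3.2,"ax": 0,"ay": 0,"az": -7,"hand": 70},
    {"x": 4.8,"y": -1.7,"z": -3.2,"ax": 0,"ay": 0,"az": -8.4,"hand": 70},
    {"x": 5.7,"y": -2.1,"z": -3.2,"ax": 0,"ay": 0,"az": -9.8,"hand": 70}
  ]
}}

```text
clock: 15.05
eef_pos: [454.3, 276.1, 200.5]
tcp_rot: [3.139, 0.002, 2.659]
contact_force: [1.4, -0.2, -0.3]
opening: 0.818
grasp_force: 0.0
```

Run:
```python
from h import *
go((406,383,200),1.69)
```

```text
t 15.05 shift [1.848 1.446 0.01 ] turn [ 0.018  0.021 -5.743] pos [454.3 276.1 200.5] rot [3.139e+00 2.000e-03 2.659e+00] q6 -0.55 F [ 1.4 -0.2 -0.3] op 69.9
```

{"method": "drive_tool", "body": {
  "plan": [
    {"x": 0.8,"y": 0.6,"z": 0,"ax": 0,"ay": 0,"az": -1.4,"hand": 70},
    {"x": 1.5,"y": 1.2,"z": 0,"ax": 0,"ay": 0,"az": -2.8,"hand": 70},
    {"x": 1.85,"y": 1.45,"z": 0,"ax": 0,"ay": 0,"az": -4.2,"hand": 70},
    {"x": 1.85,"y": 1.45,"z": 0,"ax": 0,"ay": 0,"az": -5.6,"hand": 70},
    {"x": 1.85,"y": 1.45,"z": 0,"ax": 0,"ay": 0,"az": -5.74,"hand": 70},
    {"x": 1.85,"y": 1.45,"z": 0,"ax": 0,"ay": 0,"az": -5.74,"hand": 70}
  ]
}}

```text
clock: 15.65
eef_pos: [407.1, 381.4, 199.4]
tcp_rot: [3.141, 0.001, -3.032]
contact_force: [-0.3, -0.2, -0.2]
opening: 0.82
grasp_force: 0.0
```

Run:
```python
from h import *
ci=snap("wrist","w8")
go((405.5,383,9),1.69)
f=load("w8")["f"].astype(int)
# dark-stave mask: top face brightness
hsv=cv2.cvtColor(load("w8")["f"],cv2.COLOR_RGB2HSV); m=((hsv[:,:,2]<130)&(hsv[:,:,0]<16)&(hsv[:,:,1]>90)).astype(np.uint8)*255
m[300:]=0; m=cv2.morphologyEx(m,cv2.MORPH_OPEN,np.ones((5,5)))
for k in cv2.findContours(m,0,2)[0]:
    if cv2.contourArea(k)>1500:
        b=cv2.boxPoints(cv2.minAreaRect(k)); print(cv2.contourArea(k),b.round(0).tolist()); q=p2w(ci,b,30);print(q.mean(0).round(1),[np.linalg.norm(q[i]-q[i-1]).round(1) for i in(1,2)])
```

```text
t 15.7 shift [0.031 0.04  3.807] turn [ 0.002  0.004 -0.1  ] pos [407.2 381.1 199.3] rot [ 3.141  0.    -3.033] q6 -0.93 F [ 0.1  0.2 -0.4] op 70.3
4840.5 [[304.0, 126.0], [336.0, 126.0], [338.0, 289.0], [306.0, 289.0]]
[404.8 382.8  30. ] [np.float64(28.6), np.float64(157.9)]
5750.5 [[-1.0, 42.0], [0.0, -1.0], [169.0, 1.0], [168.0, 44.0]]
[257.1 156.2  30. ] [np.float64(37.2), np.float64(157.6)]
```

{"method": "drive_tool", "body": {
  "plan": [
    {"x": 0.03,"y": 0.04,"z": 1,"ax": 0,"ay": 0,"az": 0,"hand": 60},
    {"x": 0.03,"y": 0.04,"z": 2,"ax": 0,"ay": 0,"az": 0,"hand": 60},
    {"x": 0.03,"y": 0.04,"z": 3,"ax": 0,"ay": 0,"az": 0,"hand": 60},
    {"x": 0.03,"y": 0.04,"z": 3.5,"ax": 0,"ay": 0,"az": 0,"hand": 60},
    {"x": 0.03,"y": 0.04,"z": 3.8,"ax": 0,"ay": 0,"az": 0,"hand": 50},
    {"x": 0.03,"y": 0.04,"z": 3.8,"ax": 0,"ay": 0,"az": 0,"hand": 20},
    {"x": 0.03,"y": 0.04,"z": 3.8,"ax": 0,"ay": 0,"az": 0,"hand": 20},
    {"x": 0.03,"y": 0.04,"z": 3.8,"ax": 0,"ay": 0,"az": 0,"hand": 20}
  ],
  "grip_force": 70
}}

```text
clock: 16.5
eef_pos: [406.3, 384.1, 10.6]
tcp_rot: [3.14, 0.002, -3.029]
contact_force: [0.1, 0.3, -1.8]
opening: 0.335
grasp_force: 70.4
```

Run:
```python
from h import *
go((*jw(-21,0),130),TH)
```

```text
t 16.5 shift [-1.371 -8.003 -2.397] turn [-4.0000e-03  2.8000e-02 -1.4501e+01] pos [406.3 384.1  10.6] rot [ 3.140e+00  2.000e-03 -3.029e+00] q6 -0.93 F [ 0.1  0.3 -1.8] op 28.6
```

Turn the opposite way, +15.5, so the wrist stays in range.

{"method": "drive_tool", "body": {
  "plan": [
    {"x": 0,"y": 0,"z": -1,"ax": 0,"ay": 0,"az": 0,"hand": 20},
    {"x": 0,"y": -0.2,"z": -2,"ax": 0,"ay": 0,"az": 1.4,"hand": 20},
    {"x": -0.2,"y": -1.1,"z": -2.4,"ax": 0,"ay": 0,"az": 2.8,"hand": 20},
    {"x": -0.35,"y": -2.0,"z": -2.4,"ax": 0,"ay": 0,"az": 4.2,"hand": 20},
    {"x": -0.5,"y": -2.9,"z": -2.4,"ax": 0,"ay": 0,"az": 5.6,"hand": 20},
    {"x": -0.65,"y": -3.8,"z": -2.4,"ax": 0,"ay": 0,"az": 7.0,"hand": 20},
    {"x": -0.8,"y": -4.7,"z": -2.4,"ax": 0,"ay": 0,"az": 8.4,"hand": 20},
    {"x": -0.95,"y": -5.6,"z": -2.4,"ax": 0,"ay": 0,"az": 9.8,"hand": 20}
  ]
}}

```text
clock: 17.3
eef_pos: [485.0, 108.9, 130.8]
tcp_rot: [3.139, 0.001, 2.222]
contact_force: [0.3, 0.3, -1.3]
opening: 0.335
grasp_force: 70.7
```

Run:
```python
from h import *
go((*jw(-21,0),80),TH)
```

```text
t 17.3 shift [-2.24  -0.855  1.016] turn [3.100e-02 4.000e-03 5.647e+00] pos [485.  108.9 130.8] rot [3.139e+00 1.000e-03 2.222e+00] q6 -0.43 F [ 0.3  0.3 -1.3] op 28.6
```

{"method": "drive_tool", "body": {
  "plan": [
    {"x": -0.8,"y": -0.3,"z": 0,"ax": 0,"ay": 0,"az": 1.4,"hand": 20},
    {"x": -1.6,"y": -0.6,"z": 0.2,"ax": 0,"ay": 0,"az": 2.8,"hand": 20},
    {"x": -2.24,"y": -0.85,"z": 0.5,"ax": 0,"ay": 0,"az": 4.2,"hand": 20},
    {"x": -2.24,"y": -0.85,"z": 0.8,"ax": 0,"ay": 0,"az": 5.65,"hand": 20},
    {"x": -2.24,"y": -0.85,"z": 1.0,"ax": 0,"ay": 0,"az": 5.65,"hand": 20},
    {"x": -2.24,"y": -0.85,"z": 1.0,"ax": 0,"ay": 0,"az": 5.65,"hand": 20}
  ]
}}

```text
clock: 17.9
eef_pos: [518.2, -4.0, 78.7]
tcp_rot: [-3.141, -0.0, 1.641]
contact_force: [-0.1, -0.3, -0.7]
opening: 0.335
grasp_force: 70.7
```

Run:
```python
from h import *
go((*jw(-21,0),24),TH)
```

```text
t 17.9 shift [-0.043  0.015  1.095] turn [-0.009 -0.002  0.095] pos [518.2  -4.   78.7] rot [-3.141 -0.     1.641] q6 -0.08 F [-0.1 -0.3 -0.7] op 28.6
```

{"method": "drive_tool", "body": {
  "plan": [
    {"x": -0.05,"y": 0,"z": 0.5,"ax": 0,"ay": 0,"az": 0.1,"hand": 20},
    {"x": -0.05,"y": 0,"z": 0.9,"ax": 0,"ay": 0,"az": 0.1,"hand": 20},
    {"x": -0.05,"y": 0,"z": 1.09,"ax": 0,"ay": 0,"az": 0.1,"hand": 20},
    {"x": -0.05,"y": 0,"z": 1.1,"ax": 0,"ay": 0,"az": 0.1,"hand": 20},
    {"x": -0.05,"y": 0,"z": 1.1,"ax": 0,"ay": 0,"az": 0.1,"hand": 20},
    {"x": -0.05,"y": 0,"z": 1.1,"ax": 0,"ay": 0,"az": 0.1,"hand": 42},
    {"x": -0.05,"y": 0,"z": 1.1,"ax": 0,"ay": 0,"az": 0.1,"hand": 42},
    {"x": -0.05,"y": 0,"z": 0.8,"ax": 0,"ay": 0,"az": 0.1,"hand": 42}
  ]
}}

```text
clock: 18.7
eef_pos: [518.2, -6.6, 38.6]
tcp_rot: [-3.14, -0.0, 1.627]
contact_force: [-0.4, -0.3, 0.5]
opening: 0.494
grasp_force: 0.0
```

Run:
```python
from h import *
k=(425.8,-11.7)
print(monitor.sense()["tcp_rot"])
go((*k,130),np.pi/2-2.54+0.0-np.pi/2-np.pi/2); go((*k,51),-2.54-np.pi/2)
```

```text
[-3.13994373e+00 -9.65039418e-05  1.62654009e+00]
t 18.7 shift [ 0.002 -1.855 -1.825] turn [-1.500e-02  7.000e-03  9.788e+00] pos [518.2  -6.6  38.6] rot [-3.14  -0.     1.627] q6 -0.07 F [-0.4 -0.3  0.5] op 42.2
t 18.7 shift [ 0.002 -1.852 -0.245] turn [-1.500e-02  7.000e-03  9.788e+00] pos [518.2  -6.6  38.6] rot [-3.14  -0.     1.627] q6 -0.07 F [-0.4 -0.3  0.5] op 42.2
```

{"method": "drive_tool", "body": {
  "plan": [
    {"x": 0,"y": 0,"z": -0.8,"ax": 0,"ay": 0,"az": 0,"hand": 50},
    {"x": 0,"y": -0.2,"z": -1.6,"ax": 0,"ay": 0,"az": 1.4,"hand": 50},
    {"x": 0,"y": -0.8,"z": -1.8,"ax": 0,"ay": 0,"az": 2.8,"hand": 50},
    {"x": 0,"y": -1.4,"z": -1.8,"ax": 0,"ay": 0,"az": 4.2,"hand": 50},
    {"x": 0,"y": -1.85,"z": -1.8,"ax": 0,"ay": 0,"az": 5.6,"hand": 50},
    {"x": 0,"y": -1.85,"z": -1.8,"ax": 0,"ay": 0,"az": 7,"hand": 50},
    {"x": 0,"y": -1.85,"z": -1.8,"ax": 0,"ay": 0,"az": 8.4,"hand": 50},
    {"x": 0,"y": -1.85,"z": -1.8,"ax": 0,"ay": 0,"az": 9.8,"hand": 50}
  ]
}}

```text
clock: 19.5
eef_pos: [426.9, -11.8, 129.8]
tcp_rot: [3.141, -0.001, 0.594]
contact_force: [0.1, -0.3, 0.3]
opening: 0.587
grasp_force: 0.0
```

Run:
```python
from h import *
k=(425.8,-11.7)
go((*k,51),-2.54-np.pi/2)
ci=snap("wrist","w9")
print(w2p(ci,[(*k,71)]))
```

```text
t 19.5 shift [-0.018 -0.016  1.576] turn [ 0.009 -0.012 -0.072] pos [426.9 -11.8 129.8] rot [ 3.141e+00 -1.000e-03  5.940e-01] q6 0.95 F [ 0.1 -0.3  0.3] op 50.1
[[317.49862265 254.05995687]]
```

View pics/w9.png

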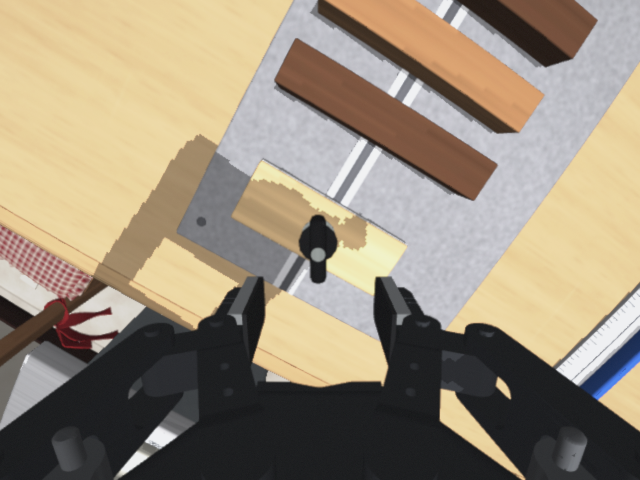

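The knob cap at (318,255) is where I predicted it, and the wing is aligned with the fingers. All three staves lie flat. Grip the wing.

{"method": "drive_tool", "body": {
  "plan": [
    {"x": -0.02,"y": -0.02,"z": 0.7,"ax": 0,"ay": 0,"az": 0,"hand": 40},
    {"x": -0.02,"y": -0.02,"z": 1.3,"ax": 0,"ay": 0,"az": 0,"hand": 36},
    {"x": -0.02,"y": -0.02,"z": 1.55,"ax": 0,"ay": 0,"az": 0,"hand": 32},
    {"x": -0.02,"y": -0.02,"z": 1.55,"ax": 0,"ay": 0,"az": 0,"hand": 25},
    {"x": -0.02,"y": -0.02,"z": 1.55,"ax": 0,"ay": 0,"az": 0,"hand": 5},
    {"x": -0.02,"y": -0.02,"z": 1.55,"ax": 0,"ay": 0,"az": 0,"hand": 5},
    {"x": -0.02,"y": -0.02,"z": 1.55,"ax": 0,"ay": 0,"az": 0,"hand": 5},
    {"x": -0.02,"y": -0.02,"z": 1.55,"ax": 0,"ay": 0,"az": 0,"hand": 5}
  ],
  "grip_force": 40
}}

```text
clock: 20.35
eef_pos: [425.8, -11.6, 52.2]
tcp_rot: [3.141, -0.001, 0.6]
contact_force: [-0.1, -0.7, -0.6]
opening: 0.117
grasp_force: 43.2
```

Run:
```python
from h import *
s=monitor.sense(); th=.059
go(s["eef_pos"]+100*np.array([np.cos(th),np.sin(th),0]))
```

```text
t 20.35 shift [1.714 1.031 0.003] turn [0. 0. 0.] pos [425.8 -11.6  52.2] rot [ 3.141e+00 -1.000e-03  6.000e-01] q6 0.94 F [-0.1 -0.7 -0.6] op 9.9
```

{"method": "drive_tool", "body": {
  "plan": [
    {"x": 0.2,"y": 0.12,"z": 0,"ax": 0,"ay": 0,"az": 0,"hand": 5},
    {"x": 0.45,"y": 0.27,"z": 0,"ax": 0,"ay": 0,"az": 0,"hand": 5},
    {"x": 0.7,"y": 0.42,"z": 0,"ax": 0,"ay": 0,"az": 0,"hand": 5},
    {"x": 0.95,"y": 0.57,"z": 0,"ax": 0,"ay": 0,"az": 0,"hand": 5},
    {"x": 1.2,"y": 0.72,"z": 0,"ax": 0,"ay": 0,"az": 0,"hand": 5},
    {"x": 1.45,"y": 0.87,"z": 0,"ax": 0,"ay": 0,"az": 0,"hand": 5},
    {"x": 1.7,"y": 1.02,"z": 0,"ax": 0,"ay": 0,"az": 0,"hand": 5},
    {"x": 1.9,"y": 1.14,"z": 0,"ax": 0,"ay": 0,"az": 0,"hand": 5}
  ]
}}

```text
clock: 21.15
eef_pos: [537.2, -4.9, 52.1]
tcp_rot: [3.142, 0.0, 0.6]
contact_force: [-5.6, -1.3, 10.2]
opening: 0.117
grasp_force: 44.7
```

{"method": "drive_tool", "body": {
  "plan": [
    {"x": 0.05,"y": 0.03,"z": 0,"ax": 0,"ay": 0,"az": 0,"hand": 5},
    {"x": 0.1,"y": 0.06,"z": 0,"ax": 0,"ay": 0,"az": 0,"hand": 5},
    {"x": 0.15,"y": 0.09,"z": 0,"ax": 0,"ay": 0,"az": 0,"hand": 5},
    {"x": 0.2,"y": 0.12,"z": 0,"ax": 0,"ay": 0,"az": 0,"hand": 5},
    {"x": 0.25,"y": 0.15,"z": 0,"ax": 0,"ay": 0,"az": 0,"hand": 5},
    {"x": 0.25,"y": 0.15,"z": 0,"ax": 0,"ay": 0,"az": 0,"hand": 5}
  ]
}}

```text
clock: 21.75
eef_pos: [551.6, -4.0, 52.1]
tcp_rot: [3.141, -0.001, 0.6]
contact_force: [-1.2, -0.6, 5.2]
opening: 0.119
grasp_force: 44.1
```

{"method": "drive_tool", "body": {
  "plan": [
    {"x": 0.02,"y": 0.012,"z": 0,"ax": 0,"ay": 0,"az": 0,"hand": 5},
    {"x": 0.035,"y": 0.02,"z": 0,"ax": 0,"ay": 0,"az": 0,"hand": 5},
    {"x": 0.05,"y": 0.03,"z": 0,"ax": 0,"ay": 0,"az": 0,"hand": 5},
    {"x": 0.05,"y": 0.03,"z": 0,"ax": 0,"ay": 0,"az": 0,"hand": 5}
  ]
}}

```text
clock: 22.15
eef_pos: [553.9, -3.9, 52.1]
tcp_rot: [3.141, -0.0, 0.6]
contact_force: [-1.6, -1.3, 7.6]
opening: 0.117
grasp_force: 44.3
```

{"method": "drive_tool", "body": {
  "plan": [
    {"x": 0.017,"y": 0.01,"z": 0,"ax": 0,"ay": 0,"az": 0,"hand": 5},
    {"x": 0.035,"y": 0.02,"z": 0,"ax": 0,"ay": 0,"az": 0,"hand": 5},
    {"x": 0.05,"y": 0.03,"z": 0,"ax": 0,"ay": 0,"az": 0,"hand": 5},
    {"x": 0.05,"y": 0.03,"z": 0,"ax": 0,"ay": 0,"az": 0,"hand": 5}
  ]
}}

```text
clock: 22.55
eef_pos: [556.3, -3.7, 52.1]
tcp_rot: [-3.141, 0.001, 0.6]
contact_force: [-3.9, -1.9, 10.1]
opening: 0.114
grasp_force: 44.6
```

{"method": "drive_tool", "body": {
  "plan": [
    {"x": 0.017,"y": 0.01,"z": 0,"ax": 0,"ay": 0,"az": 0,"hand": 5},
    {"x": 0.03,"y": 0.018,"z": 0,"ax": 0,"ay": 0,"az": 0,"hand": 5},
    {"x": 0.03,"y": 0.018,"z": 0,"ax": 0,"ay": 0,"az": 0,"hand": 5}
  ]
}}

```text
clock: 22.85
eef_pos: [556.5, -3.7, 52.0]
tcp_rot: [-3.14, 0.003, 0.6]
contact_force: [-10.1, -2.2, 14.9]
opening: 0.116
grasp_force: 45.5
```

Force is rising while the jaw has stalled, so it is closed. Release, lift and look.

{"method": "drive_tool", "body": {
  "plan": [
    {"x": 0.0,"y": 0.0,"z": 0,"ax": 0,"ay": 0,"az": 0,"hand": 20},
    {"x": 0.0,"y": 0.0,"z": 0,"ax": 0,"ay": 0,"az": 0,"hand": 36},
    {"x": 0.0,"y": 0.0,"z": 0,"ax": 0,"ay": 0,"az": 0,"hand": 36},
    {"x": 0,"y": 0,"z": -0.7,"ax": 0,"ay": 0,"az": 0,"hand": 40},
    {"x": 0,"y": 0,"z": -1.7,"ax": 0,"ay": 0,"az": 0,"hand": 50},
    {"x": 0,"y": 0,"z": -2.7,"ax": 0,"ay": 0,"az": 0,"hand": 60},
    {"x": 0,"y": 0,"z": -3.0,"ax": 0,"ay": 0,"az": 0,"hand": 60},
    {"x": 0,"y": 0,"z": -3.0,"ax": 0,"ay": 0,"az": 0,"hand": 60}
  ]
}}

```text
clock: 23.65
eef_pos: [560.2, -3.5, 204.7]
tcp_rot: [3.138, -0.005, 0.6]
contact_force: [-0.1, 0.4, 0.3]
opening: 0.704
grasp_force: 0.0
```

Run:
```python
from h import *
ci=snap("wrist","w10")
go((533,-318,200),-.057+np.pi/2)
```

```text
t 23.7 shift [-3.978  4.899  0.049] turn [ 0.007 -0.026  6.274] pos [558.8  -3.5 202.5] rot [ 3.14e+00 -2.00e-03  6.00e-01] q6 0.96 F [ 0.3 -0.1 -0.6] op 60.2
```

View pics/w10.png

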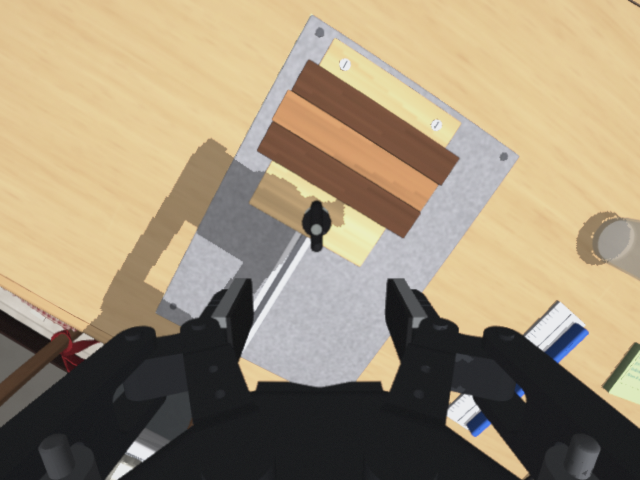

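The staves are closed up with no gaps, and their right-hand ends are at about (459,157), (437,210) and (405,237). Now go to the ruler.

{"method": "drive_tool", "body": {
  "plan": [
    {"x": -0.6,"y": 0.7,"z": 0,"ax": 0,"ay": 0,"az": 1.2,"hand": 60},
    {"x": -1.2,"y": 1.5,"z": 0,"ax": 0,"ay": 0,"az": 2.4,"hand": 60},
    {"x": -1.8,"y": 2.3,"z": 0,"ax": 0,"ay": 0,"az": 3.6,"hand": 60},
    {"x": -2.4,"y": 3.0,"z": 0,"ax": 0,"ay": 0,"az": 4.8,"hand": 60},
    {"x": -3.0,"y": 3.7,"z": 0,"ax": 0,"ay": 0,"az": 6.0,"hand": 60},
    {"x": -3.6,"y": 4.4,"z": 0,"ax": 0,"ay": 0,"az": 6.27,"hand": 60},
    {"x": -3.9,"y": 5.1,"z": 0,"ax": 0,"ay": 0,"az": 6.27,"hand": 60},
    {"x": -3.9,"y": 5.1,"z": 0,"ax": 0,"ay": 0,"az": 6.27,"hand": 60}
  ]
}}

```text
clock: 24.5
eef_pos: [540.5, -328.2, 199.2]
tcp_rot: [3.141, 0.001, -0.06]
contact_force: [1.4, 0.6, -0.0]
opening: 0.699
grasp_force: 0.0
```

Run:
```python
from h import *
ci=snap("wrist","w11",(160,0,560,300),2)
go((533,-332,200),-.057+np.pi/2)
ci=load("w10")
def J(p): d=p[:,:2]-O; c,s=np.cos(TH),np.sin(TH); return (d@np.array([[c,-s],[s,c]])).round(1)
print("right ends",J(p2w(ci,[(459,157),(440,199),(405,237)],42)),"left ends",J(p2w(ci,[(311,60),(282,92),(258,149)],42)))
```

```text
t 24.55 shift [-0.134  0.132 -0.019] turn [-0.012  0.023 -0.024] pos [ 540.1 -325.8  199. ] rot [-3.14e+00  2.00e-03 -6.00e-02] q6 1.09 F [-1.4  1.3  0.1] op 59.8
right ends [[133.6 -80.2]
 [ 93.5 -87.8]
 [ 46.5 -80.6]] left ends [[133.4  74.8]
 [ 98.7  83. ]
 [ 46.3  77.8]]
```

View pics/w11.png

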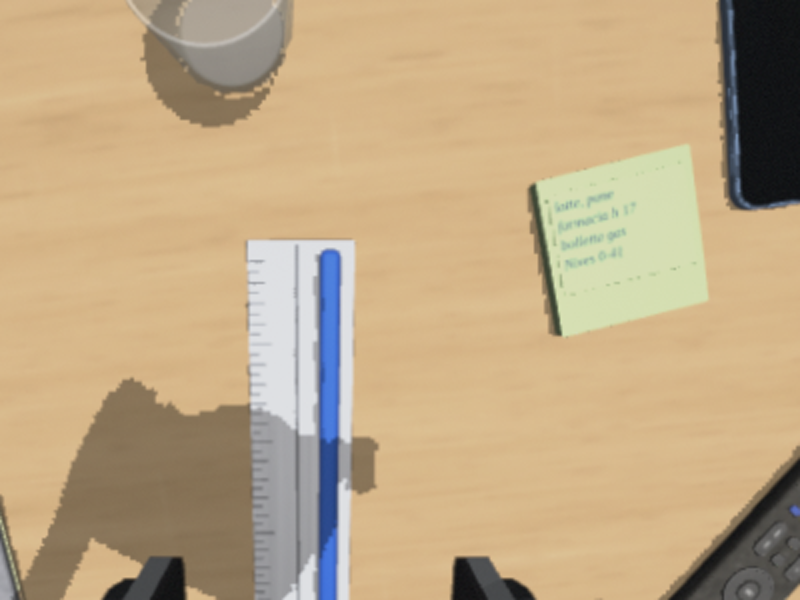

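The rail is at full-image x≈325 with its far end at row 125. The ruler is parallel to the gripper, and its rail side is away from the jig.

Run:
```python
from h import *
ci=load("w11")
q=p2w(ci,[(325,125),(325,185),(324.3,290)],24);print(q.round(1))
print("left edge",p2w(ci,[(284,120),(288,300)],5).round(1))
d=q[0]-q[2];y=np.arctan2(d[1],d[0]);print(y)
e=q[0][:2]-95*np.array([np.cos(y),np.sin(y)]);print(e)
go((*e,8),y+np.pi/2)
```

```text
[[ 622.3 -338.8   24. ]
 [ 567.9 -335.8   24. ]
 [ 459.9 -329.1   24. ]]
left edge [[ 630.2 -300.2    5. ]
 [ 441.3 -288.1    5. ]]
-0.05980269457451456
[ 527.47807311 -333.10939207]
t 24.55 shift [-0.234  0.165  3.821] turn [-0.012  0.023  0.002] pos [ 540.1 -325.8  199. ] rot [-3.14e+00  2.00e-03 -6.00e-02] q6 1.09 F [-1.4  1.3  0.1] op 59.8
```

{"method": "drive_tool", "body": {
  "plan": [
    {"x": -0.2,"y": 0.15,"z": 1,"ax": 0,"ay": 0,"az": 0,"hand": 40},
    {"x": -0.2,"y": 0.15,"z": 2,"ax": 0,"ay": 0,"az": 0,"hand": 36},
    {"x": -0.2,"y": 0.15,"z": 3,"ax": 0,"ay": 0,"az": 0,"hand": 34},
    {"x": -0.2,"y": 0.15,"z": 3.5,"ax": 0,"ay": 0,"az": 0,"hand": 30},
    {"x": -0.2,"y": 0.15,"z": 3.72,"ax": 0,"ay": 0,"az": 0,"hand": 26},
    {"x": -0.2,"y": 0.15,"z": 3.76,"ax": 0,"ay": 0,"az": 0,"hand": 26}
  ]
}}

```text
clock: 25.15
eef_pos: [529.5, -329.5, 11.6]
tcp_rot: [-3.14, 0.003, -0.056]
contact_force: [-0.8, 0.4, 0.6]
opening: 0.305
grasp_force: 0.0
```

{"method": "drive_tool", "body": {
  "plan": [
    {"x": 0,"y": 0,"z": 0,"ax": 0,"ay": 0,"az": 0,"hand": 3},
    {"x": 0,"y": 0,"z": 0,"ax": 0,"ay": 0,"az": 0,"hand": 3},
    {"x": 0,"y": 0,"z": 0,"ax": 0,"ay": 0,"az": 0,"hand": 3},
    {"x": 0,"y": 0,"z": 0,"ax": 0,"ay": 0,"az": 0,"hand": 3},
    {"x": 0,"y": 0,"z": 0,"ax": 0,"ay": 0,"az": 0,"hand": 3}
  ],
  "grip_force": 80
}}

```text
clock: 25.65
eef_pos: [531.2, -331.5, 14.7]
tcp_rot: [3.141, -0.001, -0.057]
contact_force: [-0.4, 0.5, 6.2]
opening: 0.089
grasp_force: 80.2
```

Run:
```python
from h import *
s=monitor.sense();print(s["grasp_force"])
go((*jw(80,-130),100),TH+np.pi/2)
```

```text
80.22255063056946
t 25.65 shift [ 1.7   -4.136 -1.707] turn [ 0.008 -0.014 -1.115] pos [ 531.2 -331.5   14.7] rot [ 3.141e+00 -1.000e-03 -5.700e-02] q6 1.07 F [-0.4  0.5  6.2] op 7.6
```

{"method": "drive_tool", "body": {
  "plan": [
    {"x": 0,"y": 0,"z": -0.6,"ax": 0,"ay": 0,"az": 0,"hand": 3},
    {"x": 0,"y": 0,"z": -1.2,"ax": 0,"ay": 0,"az": 0,"hand": 3},
    {"x": 0,"y": -0.6,"z": -1.7,"ax": 0,"ay": 0,"az": -0.3,"hand": 3},
    {"x": 0.1,"y": -1.3,"z": -1.7,"ax": 0,"ay": 0,"az": -0.7,"hand": 3},
    {"x": 0.4,"y": -2.0,"z": -1.7,"ax": 0,"ay": 0,"az": -1.1,"hand": 3},
    {"x": 0.8,"y": -2.7,"z": -1.7,"ax": 0,"ay": 0,"az": -1.1,"hand": 3},
    {"x": 1.2,"y": -3.4,"z": -1.7,"ax": 0,"ay": 0,"az": -1.1,"hand": 3},
    {"x": 1.4,"y": -3.7,"z": -1.7,"ax": 0,"ay": 0,"az": -1.1,"hand": 3}
  ]
}}

```text
clock: 26.45
eef_pos: [612.5, -147.7, 98.9]
tcp_rot: [-3.141, -0.001, 0.06]
contact_force: [0.6, 0.2, -1.9]
opening: 0.081
grasp_force: 79.1
```

Run:
```python
from h import *
ci=snap("wrist","w12")
go((*jw(70,-145),28),TH+np.pi/2)
```

```text
t 26.5 shift [ 0.1   -0.024  1.417] turn [-0.005 -0.018  0.007] pos [ 613.5 -146.9   98.9] rot [-3.141e+00 -2.000e-03  6.100e-02] q6 1.27 F [ 1.   2.  -0.3] op 7.2
```

View pics/w12.png

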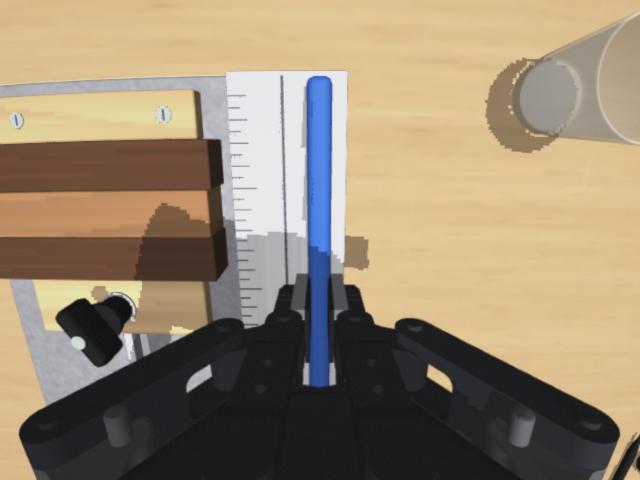

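The ruler hangs level beside the staves' ends. Lower it onto the bed.

{"method": "drive_tool", "body": {
  "plan": [
    {"x": 0,"y": 0,"z": 0.6,"ax": 0,"ay": 0,"az": 0,"hand": 3},
    {"x": 0,"y": 0,"z": 1.0,"ax": 0,"ay": 0,"az": 0,"hand": 3},
    {"x": 0,"y": 0,"z": 1.25,"ax": 0,"ay": 0,"az": 0,"hand": 3},
    {"x": 0,"y": 0,"z": 1.35,"ax": 0,"ay": 0,"az": 0,"hand": 3},
    {"x": 0,"y": 0,"z": 1.4,"ax": 0,"ay": 0,"az": 0,"hand": 3},
    {"x": 0,"y": 0,"z": 1.4,"ax": 0,"ay": 0,"az": 0,"hand": 3}
  ]
}}

```text
clock: 27.1
eef_pos: [611.3, -150.8, 28.9]
tcp_rot: [3.141, -0.001, 0.058]
contact_force: [0.1, 0.4, -2.3]
opening: 0.09
grasp_force: 79.1
```

Run:
```python
from h import *
go((*jw(70,-125),27),TH+np.pi/2)
```

```text
t 27.1 shift [ 0.152 -0.5    0.038] turn [ 0.002 -0.006 -0.018] pos [ 611.3 -150.8   28.9] rot [ 3.141e+00 -1.000e-03  5.800e-02] q6 1.27 F [ 0.1  0.4 -2.3] op 7.7
```

{"method": "drive_tool", "body": {
  "plan": [
    {"x": 0,"y": 0,"z": 0.03,"ax": 0,"ay": 0,"az": 0,"hand": 3},
    {"x": 0,"y": 0,"z": 0.04,"ax": 0,"ay": 0,"az": 0,"hand": 3},
    {"x": 0,"y": -0.1,"z": 0.04,"ax": 0,"ay": 0,"az": 0,"hand": 3},
    {"x": 0,"y": -0.22,"z": 0.04,"ax": 0,"ay": 0,"az": 0,"hand": 3},
    {"x": 0,"y": -0.34,"z": 0.04,"ax": 0,"ay": 0,"az": 0,"hand": 3},
    {"x": 0,"y": -0.44,"z": 0.04,"ax": 0,"ay": 0,"az": 0,"hand": 3},
    {"x": 0,"y": -0.5,"z": 0.04,"ax": 0,"ay": 0,"az": 0,"hand": 3},
    {"x": 0,"y": -0.5,"z": 0.04,"ax": 0,"ay": 0,"az": 0,"hand": 3}
  ]
}}

```text
clock: 27.9
eef_pos: [609.6, -124.7, 26.7]
tcp_rot: [-3.141, -0.0, 0.059]
contact_force: [-0.8, 1.2, 1.3]
opening: 0.088
grasp_force: 79.5
```

{"method": "drive_tool", "body": {
  "plan": [
    {"x": 0,"y": -0.03,"z": 0,"ax": 0,"ay": 0,"az": 0,"hand": 3},
    {"x": 0,"y": -0.06,"z": 0,"ax": 0,"ay": 0,"az": 0,"hand": 3},
    {"x": 0,"y": -0.09,"z": 0,"ax": 0,"ay": 0,"az": 0,"hand": 3},
    {"x": 0,"y": -0.09,"z": 0,"ax": 0,"ay": 0,"az": 0,"hand": 3},
    {"x": 0,"y": -0.09,"z": 0,"ax": 0,"ay": 0,"az": 0,"hand": 3}
  ]
}}

```text
clock: 28.4
eef_pos: [609.4, -121.1, 26.7]
tcp_rot: [3.141, -0.0, 0.059]
contact_force: [0.3, -2.8, 3.0]
opening: 0.085
grasp_force: 79.8
```

Run:
```python
from h import *
s=monitor.sense();print(s["contact_force"],s["wrist_torque"])
ci=snap("wrist","w13",(0,60,320,300),2.5)
```

```text
[ 0.2849626  -2.78176896  3.02953095] [-0.35940912 -0.0514873   0.04980655]
```

View pics/w13.png

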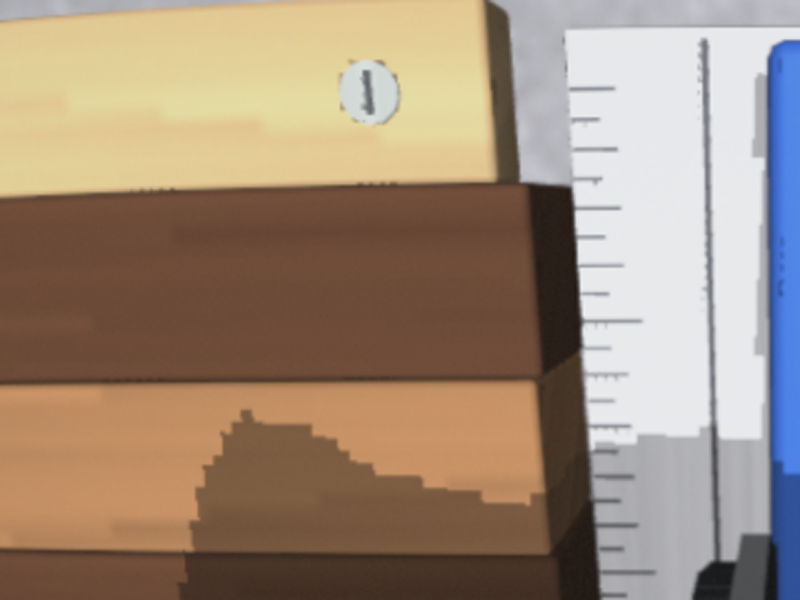

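The graduated edge is flush with all three ends. Push about 2 mm more to be sure every stave is touching.

{"method": "drive_tool", "body": {
  "plan": [
    {"x": 0,"y": -0.02,"z": 0,"ax": 0,"ay": 0,"az": 0,"hand": 3},
    {"x": 0,"y": -0.04,"z": 0,"ax": 0,"ay": 0,"az": 0,"hand": 3},
    {"x": 0,"y": -0.06,"z": 0,"ax": 0,"ay": 0,"az": 0,"hand": 3},
    {"x": 0,"y": -0.06,"z": 0,"ax": 0,"ay": 0,"az": 0,"hand": 3},
    {"x": 0,"y": -0.06,"z": 0,"ax": 0,"ay": 0,"az": 0,"hand": 3}
  ]
}}

```text
clock: 28.95
eef_pos: [609.3, -118.1, 26.7]
tcp_rot: [3.141, -0.0, 0.059]
contact_force: [0.6, -4.3, 4.9]
opening: 0.086
grasp_force: 80.0
```

{"method": "drive_tool", "body": {
  "plan": [
    {"x": 0,"y": 0,"z": 0,"ax": 0,"ay": 0,"az": 0,"hand": 14},
    {"x": 0,"y": 0,"z": 0,"ax": 0,"ay": 0,"az": 0,"hand": 26},
    {"x": 0,"y": 0,"z": 0,"ax": 0,"ay": 0,"az": 0,"hand": 26},
    {"x": 0,"y": 0,"z": -0.3,"ax": 0,"ay": 0,"az": 0,"hand": 28},
    {"x": 0,"y": 0,"z": -1.0,"ax": 0,"ay": 0,"az": 0,"hand": 30},
    {"x": 0,"y": 0,"z": -2.0,"ax": 0,"ay": 0,"az": 0,"hand": 40},
    {"x": 0,"y": 0,"z": -2.2,"ax": 0,"ay": 0,"az": 0,"hand": 50}
  ]
}}

```text
clock: 29.65
eef_pos: [612.2, -118.4, 142.9]
tcp_rot: [3.14, -0.008, 0.059]
contact_force: [1.3, -0.3, 0.7]
opening: 0.591
grasp_force: 0.0
```

Run:
```python
from h import *
k=(556,-3.8)
go((*k,130),-2.54-np.pi/2); go((*k,51),-2.54-np.pi/2)
```

```text
t 29.65 shift [-0.989 -2.354  0.246] turn [ 0.038 -0.07  -5.185] pos [ 612.2 -118.4  142.9] rot [ 3.14  -0.008  0.059] q6 1.32 F [ 1.3 -0.3  0.7] op 50.4
t 29.65 shift [-1.002 -2.357  1.826] turn [ 0.038 -0.07  -5.185] pos [ 612.2 -118.4  142.9] rot [ 3.14  -0.008  0.059] q6 1.32 F [ 1.3 -0.3  0.7] op 50.4
```

{"method": "drive_tool", "body": {
  "plan": [
    {"x": -0.3,"y": -0.8,"z": 0,"ax": 0,"ay": 0,"az": -1.3,"hand": 50},
    {"x": -0.6,"y": -1.6,"z": 0,"ax": 0,"ay": 0,"az": -2.6,"hand": 50},
    {"x": -0.95,"y": -2.35,"z": 0,"ax": 0,"ay": 0,"az": -3.9,"hand": 50},
    {"x": -0.95,"y": -2.35,"z": 0,"ax": 0,"ay": 0,"az": -5.2,"hand": 50},
    {"x": -0.95,"y": -2.35,"z": 0,"ax": 0,"ay": 0,"az": -5.2,"hand": 50},
    {"x": -0.95,"y": -2.35,"z": 0,"ax": 0,"ay": 0,"az": -5.2,"hand": 50}
  ]
}}

```text
clock: 30.25
eef_pos: [555.2, -3.5, 137.0]
tcp_rot: [3.141, -0.001, 0.599]
contact_force: [0.6, -0.9, 0.3]
opening: 0.588
grasp_force: 0.0
```

Run:
```python
from h import *
k=(556.4,-3.8)
go((*k,51.5),-2.54-np.pi/2)
ci=snap("wrist","w14",(0,0,640,400),1.25)
print(w2p(ci,[(*k,71)])*1.25)
```

```text
t 30.25 shift [0.016 0.017 1.711] turn [ 0.006 -0.007 -0.023] pos [555.2  -3.5 137. ] rot [ 3.141e+00 -1.000e-03  5.990e-01] q6 0.96 F [ 0.6 -0.9  0.3] op 50.2
[[400.06808643 309.99214227]]
```

View pics/w14.png

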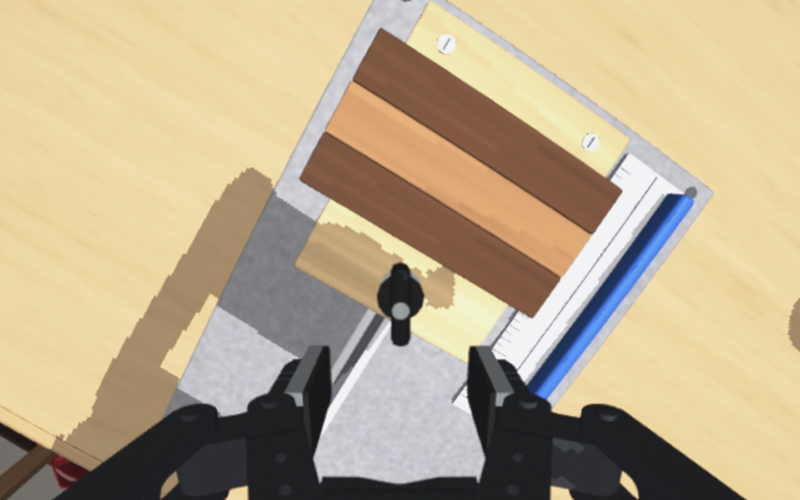

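The ends are in line, the ruler is flush, and the knob cap at (400,311) matches the prediction. I've now viewed 16 pictures, which is over the 14 limit, so I'll check the rest by numbers only. Grip the knob.

{"method": "drive_tool", "body": {
  "plan": [
    {"x": 0.01,"y": 0.01,"z": 0.7,"ax": 0,"ay": 0,"az": 0,"hand": 40},
    {"x": 0.01,"y": 0.01,"z": 1.4,"ax": 0,"ay": 0,"az": 0,"hand": 36},
    {"x": 0.01,"y": 0.01,"z": 1.7,"ax": 0,"ay": 0,"az": 0,"hand": 32},
    {"x": 0.01,"y": 0.01,"z": 1.7,"ax": 0,"ay": 0,"az": 0,"hand": 25},
    {"x": 0.01,"y": 0.01,"z": 1.7,"ax": 0,"ay": 0,"az": 0,"hand": 5},
    {"x": 0.01,"y": 0.01,"z": 1.7,"ax": 0,"ay": 0,"az": 0,"hand": 5},
    {"x": 0.01,"y": 0.01,"z": 1.7,"ax": 0,"ay": 0,"az": 0,"hand": 5},
    {"x": 0.01,"y": 0.01,"z": 1.7,"ax": 0,"ay": 0,"az": 0,"hand": 5}
  ],
  "grip_force": 60
}}

```text
clock: 31.1
eef_pos: [556.1, -3.8, 52.4]
tcp_rot: [3.14, -0.001, 0.603]
contact_force: [0.4, -2.8, -2.2]
opening: 0.113
grasp_force: 60.0
```

Press lightly toward the fence.

{"method": "drive_tool", "body": {
  "plan": [
    {"x": 0.015,"y": 0.01,"z": 0,"ax": 0,"ay": 0,"az": 0,"hand": 5},
    {"x": 0.03,"y": 0.02,"z": 0,"ax": 0,"ay": 0,"az": 0,"hand": 5},
    {"x": 0.03,"y": 0.02,"z": 0,"ax": 0,"ay": 0,"az": 0,"hand": 5}
  ]
}}

```text
clock: 31.4
eef_pos: [556.3, -3.8, 52.3]
tcp_rot: [-3.141, 0.002, 0.603]
contact_force: [-6.0, -4.2, 8.3]
opening: 0.111
grasp_force: 61.6
```

{"method": "drive_tool", "body": {
  "plan": [
    {"x": 0.03,"y": 0.02,"z": 0,"ax": 0,"ay": 0,"az": 1.3,"hand": 5},
    {"x": 0.03,"y": 0.02,"z": 0,"ax": 0,"ay": 0,"az": 2.6,"hand": 5},
    {"x": 0.03,"y": 0.02,"z": 0,"ax": 0,"ay": 0,"az": 3.9,"hand": 5},
    {"x": 0.03,"y": 0.02,"z": 0,"ax": 0,"ay": 0,"az": 5.2,"hand": 5},
    {"x": 0.03,"y": 0.02,"z": 0,"ax": 0,"ay": 0,"az": 6.5,"hand": 5},
    {"x": 0.03,"y": 0.02,"z": 0,"ax": 0,"ay": 0,"az": 7.8,"hand": 5},
    {"x": 0.03,"y": 0.02,"z": 0,"ax": 0,"ay": 0,"az": 9.1,"hand": 5},
    {"x": 0.03,"y": 0.02,"z": 0,"ax": 0,"ay": 0,"az": 10.4,"hand": 5}
  ]
}}

```text
clock: 32.2
eef_pos: [556.5, -4.1, 52.3]
tcp_rot: [3.138, 0.004, -0.491]
contact_force: [-12.3, -6.6, 15.5]
opening: 0.111
grasp_force: 62.6
```

{"method": "drive_tool", "body": {
  "plan": [
    {"x": 0,"y": 0,"z": 0,"ax": 0,"ay": 0,"az": 0.7,"hand": 5},
    {"x": 0,"y": 0,"z": 0,"ax": 0,"ay": 0,"az": 1.3,"hand": 5},
    {"x": 0,"y": 0,"z": 0,"ax": 0,"ay": 0,"az": 1.3,"hand": 5},
    {"x": 0,"y": 0,"z": 0,"ax": 0,"ay": 0,"az": 1.3,"hand": 5}
  ]
}}

```text
clock: 32.6
eef_pos: [556.4, -4.2, 52.3]
tcp_rot: [3.138, 0.003, -0.622]
contact_force: [-13.0, -6.8, 15.6]
opening: 0.114
grasp_force: 62.6
```

{"method": "drive_tool", "body": {
  "plan": [
    {"x": 0,"y": 0,"z": 0,"ax": 0,"ay": 0,"az": 0,"hand": 20},
    {"x": 0,"y": 0,"z": 0,"ax": 0,"ay": 0,"az": 0,"hand": 36},
    {"x": 0,"y": 0,"z": 0,"ax": 0,"ay": 0,"az": 0,"hand": 36},
    {"x": 0,"y": 0,"z": -0.5,"ax": 0,"ay": 0,"az": 0,"hand": 40},
    {"x": 0,"y": 0,"z": -1.2,"ax": 0,"ay": 0,"az": 0,"hand": 50},
    {"x": 0,"y": 0,"z": -1.7,"ax": 0,"ay": 0,"az": -1.3,"hand": 50},
    {"x": 0,"y": 0,"z": -1.7,"ax": 0,"ay": 0,"az": -2.6,"hand": 50},
    {"x": 0,"y": 0,"z": -1.7,"ax": 0,"ay": 0,"az": -3.9,"hand": 50}
  ]
}}

```text
clock: 33.4
eef_pos: [560.2, -3.3, 137.8]
tcp_rot: [-3.141, -0.003, -0.208]
contact_force: [-0.3, -0.1, -0.7]
opening: 0.587
grasp_force: 0.0
```

{"method": "drive_tool", "body": {
  "plan": [
    {"x": 0,"y": 0,"z": 0,"ax": 0,"ay": 0,"az": -1.3,"hand": 50},
    {"x": 0,"y": 0,"z": 0,"ax": 0,"ay": 0,"az": -2.6,"hand": 50},
    {"x": 0,"y": 0,"z": 0,"ax": 0,"ay": 0,"az": -3.9,"hand": 50},
    {"x": 0,"y": 0,"z": 0,"ax": 0,"ay": 0,"az": -5.2,"hand": 50},
    {"x": 0,"y": 0,"z": 0,"ax": 0,"ay": 0,"az": -6.5,"hand": 50},
    {"x": 0,"y": 0,"z": 0,"ax": 0,"ay": 0,"az": -7.8,"hand": 50},
    {"x": 0,"y": 0,"z": 0,"ax": 0,"ay": 0,"az": -7.8,"hand": 50},
    {"x": 0,"y": 0,"z": 0,"ax": 0,"ay": 0,"az": -7.8,"hand": 50}
  ]
}}

```text
clock: 34.2
eef_pos: [559.3, -3.3, 136.5]
tcp_rot: [3.141, -0.0, 0.599]
contact_force: [-0.5, 0.5, 0.1]
opening: 0.588
grasp_force: 0.0
```

Run:
```python
from h import *
go((555.2,-3.5,137),-2.541-np.pi/2)
ci=snap("wrist","w15"); a=load("w14")["f"]; b=load("w15")["f"]; w=load("w14")
# warp new view to old pose on the stave-top and bed planes, then residual shift per patch by phase correlation
for n,z,box in(("far stave+fence",42,(330,40,500,180)),("near stave ends",42,(400,170,470,260)),("ruler far end",12,(490,120,560,210)),("ruler mid",12,(430,200,510,300)),("bed left",12,(190,130,260,200))):
    P=np.array([(x,y) for x in(box[0],box[2]) for y in(box[1],box[3])],float)
    W=p2w(w,P,z); Q=w2p(ci,W); H=cv2.getPerspectiveTransform(Q.astype(np.float32),P.astype(np.float32))
    g=lambda f:cv2.cvtColor(f,cv2.COLOR_RGB2GRAY)[box[1]:box[3],box[0]:box[2]].astype(np.float32)
    A,B=g(a),g(cv2.warpPerspective(b,H,(640,480)))
    print(n,np.round(cv2.phaseCorrelate(A,B,cv2.createHanningWindow(A.shape[::-1],cv2.CV_32F)),2))
# wing: dark pixels near the knob
c=w2p(ci,[(556.4,-4,71)])[0]; hsv=cv2.cvtColor(b,cv2.COLOR_RGB2HSV); m=(hsv[:,:,2]<45).astype(np.uint8); yy,xx=np.nonzero(m); k=np.hypot(xx-c[0],yy-c[1])<32
X=p2w(ci,np.c_[xx[k],yy[k]],60)[:,:2]; u=np.linalg.svd(X-X.mean(0),full_matrices=False)[2][0]; print("wing yaw",np.arctan(u[1]/u[0]),k.sum())
```

```text
t 34.2 shift [-0.069 -0.043 -0.009] turn [ 0.001 -0.003 -0.014] pos [559.3  -3.3 136.5] rot [ 3.141 -0.     0.599] q6 0.96 F [-0.5  0.5  0.1] op 50.2Traceback (most recent call last):
  File "<stdin>", line 10, in <module>
    return _wrapfunc(a, 'round', decimals=decimals, out=out)
    return _wrapit(obj, method, *args, **kwds)
    conv = _array_converter(obj)
ValueError: setting an array element with a sequence. The requested array has an inhomogeneous shape after 1 dimensions. The detected shape was (2,) + inhomogeneous part.
```

Run:
```python
from h import *
ci=load("w15"); a=load("w14")["f"]; b=ci["f"]; w=load("w14")
for n,z,box in(("far stave+fence",42,(330,40,500,180)),("near stave ends",42,(400,170,470,260)),("ruler far end",12,(490,120,560,210)),("ruler mid",12,(430,200,510,300)),("bed left",12,(190,130,260,200))):
    P=np.array([(x,y) for x in(box[0],box[2]) for y in(box[1],box[3])],float)
    Q=w2p(ci,p2w(w,P,z)); H=cv2.getPerspectiveTransform(Q.astype(np.float32),P.astype(np.float32))
    g=lambda f:cv2.cvtColor(f,cv2.COLOR_RGB2GRAY)[box[1]:box[3],box[0]:box[2]].astype(np.float32)
    A,B=g(a),g(cv2.warpPerspective(b,H,(640,480)))
    print(n,cv2.phaseCorrelate(A,B,cv2.createHanningWindow(A.shape[::-1],cv2.CV_32F)))
c=w2p(ci,[(556.4,-4,71)])[0]; m=cv2.cvtColor(b,cv2.COLOR_RGB2HSV)[:,:,2]<45; yy,xx=np.nonzero(m); k=np.hypot(xx-c[0],yy-c[1])<32
X=p2w(ci,np.c_[xx[k],yy[k]],60)[:,:2]; u=np.linalg.svd(X-X.mean(0),full_matrices=False)[2][0]; print("wing yaw",np.arctan(u[1]/u[0]),k.sum())
```

```text
far stave+fence ((0.3018881090317933, -0.04383865651826113), 0.9868785229730017)
near stave ends ((0.13733470634023348, 0.3216688930705658), 1.0485757018312996)
ruler far end ((-0.10849683631076346, -0.02246985907846266), 1.1035775776262637)
ruler mid ((-0.5252347723818644, 0.692203353475989), 1.0001209087371825)
bed left ((0.7925524480603485, -8.156424480642926), 0.2211480990604118)
wing yaw -0.5484083304081294 1329
```

```bash
python3 -c "
from rig import r
print(r.sign_off())"
```

```text
the job is handed in; nothing more can be done
None
```

The job is handed in at about 34 s: the three staves on the table are closed up between fence and jaw with no gaps seen, the ruler lies flush along their right-hand ends, and the knob is locked. I checked after locking by image comparison (shifts under about 1 mm), and I viewed 16 pictures, two over the limit of 14.

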